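# Tighten the bracket bolts of a shelf upright with a hex key

### The job

Take the hex key from its wooden stand and tighten the bolt of every shelf bracket on the upright: feel for the recessed socket with the key and turn it clockwise, taking a fresh grip after each quarter turn, until you feel the bolt come up against its stop; the brackets stay seated on the upright. Then stand the key back upright in the middle hole of its stand, all the way down, and let go; leave the egg cup and the candlestick where they are.

Things in the scene. Friction and masses are not known exactly. Their poses are not given: they have to be found in the camera images.
- socket_1 (a point): Centre of the mouth of the hexagon socket in the dark bolt head of that bracket, 52 mm above the bench and 9 mm down inside the collar. Socket 27.2 mm across flats, 18 mm deep, closed flat floor. z up; x points at the middle of a flat; it turns with the bolt (looks the same every 60 degrees). Any one bracket may be absent (None).
- bolt_1 (a joint): Angle of that bolt, rad, growing clockwise seen from above (tightening). Starts loose at 0 to 0.5, turns with a steady friction of about 0.06 N m up to a hard stop, where it is tight; the stop differs from bolt to bolt, somewhere from 2.5 to 4.5 rad, and can only be felt. It stays where it is left.
- bracket_1: Bare-steel shelf bracket, 0.85 kg, set loosely astride the upright, whose sides keep it from turning: 60 x 58 mm foot, flat arm on the far side, and a round collar (outside 57 mm, hole 38 mm wide) whose top is 61 mm above the bench and in which the bolt head lies. Origin on the collar's axis, 24 mm above the bench. Any one bracket may be absent (None).
- socket_2 (a point): Centre of the mouth of the hexagon socket in the dark bolt head of that bracket, 52 mm above the bench and 9 mm down inside the collar. Socket 27.2 mm across flats, 18 mm deep, closed flat floor. z up; x points at the middle of a flat; it turns with the bolt (looks the same every 60 degrees). Any one bracket may be absent (None).
- bolt_2 (a joint): Angle of that bolt, rad, growing clockwise seen from above (tightening). Starts loose at 0 to 0.5, turns with a steady friction of about 0.06 N m up to a hard stop, where it is tight; the stop differs from bolt to bolt, somewhere from 2.5 to 4.5 rad, and can only be felt. It stays where it is left.
- bracket_2: Bare-steel shelf bracket, 0.85 kg, set loosely astride the upright, whose sides keep it from turning: 60 x 58 mm foot, flat arm on the far side, and a round collar (outside 57 mm, hole 38 mm wide) whose top is 61 mm above the bench and in which the bolt head lies. Origin on the collar's axis, 24 mm above the bench. Any one bracket may be absent (None).
- socket_3 (a point): Centre of the mouth of the hexagon socket in the dark bolt head of that bracket, 52 mm above the bench and 9 mm down inside the collar. Socket 27.2 mm across flats, 18 mm deep, closed flat floor. z up; x points at the middle of a flat; it turns with the bolt (looks the same every 60 degrees). Any one bracket may be absent (None).
- bolt_3 (a joint): Angle of that bolt, rad, growing clockwise seen from above (tightening). Starts loose at 0 to 0.5, turns with a steady friction of about 0.06 N m up to a hard stop, where it is tight; the stop differs from bolt to bolt, somewhere from 2.5 to 4.5 rad, and can only be felt. It stays where it is left.
- bracket_3: Bare-steel shelf bracket, 0.85 kg, set loosely astride the upright, whose sides keep it from turning: 60 x 58 mm foot, flat arm on the far side, and a round collar (outside 57 mm, hole 38 mm wide) whose top is 61 mm above the bench and in which the bolt head lies. Origin on the collar's axis, 24 mm above the bench. Any one bracket may be absent (None).
- socket_4 (a point): Centre of the mouth of the hexagon socket in the dark bolt head of that bracket, 52 mm above the bench and 9 mm down inside the collar. Socket 27.2 mm across flats, 18 mm deep, closed flat floor. z up; x points at the middle of a flat; it turns with the bolt (looks the same every 60 degrees). Any one bracket may be absent (None).
- bolt_4 (a joint): Angle of that bolt, rad, growing clockwise seen from above (tightening). Starts loose at 0 to 0.5, turns with a steady friction of about 0.06 N m up to a hard stop, where it is tight; the stop differs from bolt to bolt, somewhere from 2.5 to 4.5 rad, and can only be felt. It stays where it is left.
- bracket_4: Bare-steel shelf bracket, 0.85 kg, set loosely astride the upright, whose sides keep it from turning: 60 x 58 mm foot, flat arm on the far side, and a round collar (outside 57 mm, hole 38 mm wide) whose top is 61 mm above the bench and in which the bolt head lies. Origin on the collar's axis, 24 mm above the bench. Any one bracket may be absent (None).
- key_grip (a point): Centre of the handle of the loose hex key (steel hexagon shank, grey square handle on top), 300 g, 116 mm long. Handle 30 x 30 mm, 46 mm tall, its top 23 mm above this point. z up the key, away from the tip; x and y out of the handle's faces. This point is 127 mm above the bench when the key is seated in a bolt (it stands there by itself), 103 mm in the stand.
- key: The hex key; origin at the centre of its tip, 93 mm below the handle's centre, z up the key. The shank is 26 mm across flats, a pair of flats facing +x and -x; the last 7 mm taper to 18 mm, so the tip enters the socket first and the key drops home once the flats agree within about 5 degrees. Pressed hard against the stop it sticks a little; turned back a few degrees it is slack.
- stand_hole (a point): Centre of the mouth of the key's hole (the large middle one, 35 mm across, 40 mm deep, chamfered) in the top of the loose wooden stand, a block 80 x 100 mm and 50 mm high, 0.9 kg, on the bench; z up, y along the block's longer side. The key starts standing in this hole, turned at random.
- upright: The grey slotted shelf upright lying fixed on the bench, 50 mm wide, 560 mm long along its own y, 24 mm high; the brackets sit along it. Origin under its centre.
- egg_cup: Bystander: white egg cup, 49 mm across, 62 mm high, standing on the bench; origin at the centre of its foot.
- candlestick: Bystander: turned candlestick, 72 mm across the foot, 125 mm high, standing on the bench; origin at the centre of its foot.
Things that resemble listed ones, but are neither listed nor needed, are in the scene too. What is shaped like the bracket_1 but blue is not meant.

How it is judged (in metres and radians):
On the way, in this order (a step that is already met when the one before it is completed fails the run):
1. the hex key has been taken out of its stand (z of key in the frame of stand_hole above 0.005 m), for 0.2 s.
2. the bolt of every bracket is tight (value of joint bolt_1 above 2.45 rad and value of joint bolt_2 above 3.05 rad and value of joint bolt_3 above 3.65 rad and value of joint bolt_4 above 4.25 rad), for 0.2 s.
At the end, for the whole second after the job is handed in: Every bolt present is within 0.15 rad of its stop; every bracket sits flat on the upright (tilt under 0.1 rad, not lifted by 6 mm); the key stands in the stand's middle hole, its tip at least 34 mm down and within 12 mm of the hole's axis, leaning less than 0.2 rad, released and at rest (all of step 2 and angle between each of bracket_1, bracket_2, bracket_3, bracket_4, stand_hole's own z axis and vertical below 0.1 rad and z of each of bracket_1, bracket_2, bracket_3, bracket_4 in the frame of upright below 0.03 m and horizontal distance between key and stand_hole below 0.012 m and z of key in the frame of stand_hole below -0.034 m and angle between key_grip's own z axis and vertical below 0.2 rad and linear speed of key below 0.03 m/s); the robot touches nothing.
It fails at once if the egg cup is moved by more than 30 mm or tipped (distance of egg_cup from where it was at the start of the episode above 0.03 m or angle between egg_cup's own z axis and vertical above 0.5 rad).
It fails at once if the candlestick is moved by more than 30 mm or tipped (distance of candlestick from where it was at the start of the episode above 0.03 m or angle between candlestick's own z axis and vertical above 0.5 rad).
Of bracket_1, bracket_2, bracket_3, bracket_4 only 3 to 4 are there at a start; the rules pass over those that are not, and their reading is None.
At some moment in a run one of stand may be knocked a few centimetres aside while the robot is not near it.
It also fails if it takes over 210 s, if anything falls off the work surface, if the arm or the gripper's body presses on something with over 40 N, if the wrist force passes 120 N, or if a joint passes its speed limit or range.

### The arm

A 6-joint arm with a two-finger parallel gripper is mounted at the origin on the work surface; the furniture and walls round the work are solid. World frame = base frame: x ahead of the robot, y to its left, z up, the work surface at z = 0. Lengths are in mm, angles in rad, forces in N, time in s.
With the tool pointing down it reaches from about 350 to 925 mm from the base axis. Payload 6.4 kg.
Tool frame: the origin (TCP) lies midway between the tips of the shut fingers; the grasp point (between the pads) lies 19 mm behind it; z points along the fingers, y is the direction in which the jaws open and shut (so a half turn about z gives the same grasp; the last joint's range is limited). The gripper opens to 94 mm and grips with 3 to 60 N. Pads are 16 mm wide; open, the fingers measure 119 mm over their backs; the gripper's body (75 mm by 177 mm) begins 78 mm behind the grasp point.
Start: joints at [1.042, 0.245, 1.558, -0, 1.339, -0.174], TCP at [225.809, 609.527, 177.755] pointing down, gripper open.
Joint ranges: [-3.13, 3.13], [-1.02, 2.26], [0.13, 2.54], [-0.95, 4.09], [0.21, 2.88], [-2.74, 2.74]. Speed limits (rad/s): [2.57, 2.57, 3.14, 3.14, 3.14, 3.14].

### API

Orientations are given as [roll, pitch, yaw] about the fixed x, y, z axes, in that order (R = Rz(yaw) Ry(pitch) Rx(roll)).
In Python, from bench import * gives the robot as it stands.
- The arm moves only by the shell command python3 -m crank 'ROWS' [FORCE]. ROWS is JSON, a list of rows, each a list of 7 numbers: the turn, a rotation vector about the tool's x, y, z as a fraction of full scale, then the shift along the tool's x, y, z as a fraction of full scale, then the opening, from 0 (shut) to 1 (fully open). A call has 1 to 8 rows; each row is the pose to reach, as a shift and turn from the pose measured when the call began, along the tool's axes at that moment; what a row does not reach only later rows make up. Full scale, the value 1, is 0.2 m for a shift and 30 degrees for a turn. A row lasts 1/8 s, in which the tool goes at most 62.5 mm and 10.7 degrees, less where a joint would pass 70% of its speed; a pose out of reach is approached as far as the arm can. A call with a number of a shift or a turn outside -1 to 1 is refused whole. A call with a gripper value outside its range is refused whole. The fingers move at their own pace and stop on an object; FORCE is the grip in N (left out, the last holds). Time passes only in rows, so rows that repeat a pose let the fingers close. It gives the time, the measured TCP pose, the force and the opening at its end, in the units of the state.
- read_state(): the state, without advancing time (a new reading comes with each control period).
- camera(name): name is "scene" or "top"; returns (picture, depth): 384x512x3 uint8, red, green, blue; 384x512 float32, mm along the optical axis (not along the pixel's ray), 0 where there is no reading.
- get_calibration(name): a dict with "mtx" (3x3 intrinsics, pixels), "position" and "rotation" of the camera in the world. Camera axes: x right, y down, z forward; pixel columns grow to the right and rows downward; lengths in mm; the calibration is good to about 2 mm. A picture is of the moment at which its call begins. get_calibration takes no time and is no camera call.
- hand_in(): hands the job in, once; it reports no verdict.
Trained networks look in the newest picture that a camera, given by its name, has taken for a name from the list of things; names that differ only in an ending like _2 or _b are one class to them, and where a whole thing is asked for, a point or a joint stands for the part that bears it (a point fixed in the world has none). Each returns a list of dicts, best first, with "score" (0 to 1); they miss things now and then, are a little off and sometimes report something else, mostly with a low value. They report only what shows in the picture. A call takes as long as a camera call. They do not tell look-alikes from the thing itself.
- cut_out(thing, camera): "region" (384x512 bool, what is visible of it) and "location" ([column, row] in pixels, amid what is visible of it).
The state is a dict: "time": time; "joint_pos": joint angles; "qvel": joint speeds; "joint_efforts": joint torques, N m; "tool_pos": TCP position; "tool_rot": TCP orientation; "contact_force": force on the tool from outside, world axes, zero at the start; "torque": the same for the moment, N m; "finger_gap": finger opening in mm.
Only numpy, scipy, OpenCV 4.12 (cv2) and the standard library are available. Lean on these libraries where they do the work, as an engineer would, in place of code of your own. Each camera call takes 0.05 s, during which the arm holds its last target.

## Working session

There is one attempt and no reset: what is moved stays moved. The work goes in short steps, Python scripts to look and compute and a shell command to move; the robot and the scene stay as the last step left them, time stands still between calls to the robot, and variables do not carry over. Pictures are saved under pics/ and viewed, and the job is handed in when it is done.

```bash
ls; mkdir -p pics
cat > h.py <<'E'
from bench import *
import numpy as np, cv2
from scipy.spatial.transform import Rotation as Ro
def save(name,img,scale=1.5):
    cv2.imwrite('pics/'+name,cv2.resize(img[:,:,::-1],None,fx=scale,fy=scale))
def unproj(cam,u,v,d):
    c=get_calibration(cam);K=np.array(c['mtx']);R=np.array(c['rotation']);p=np.array(c['position'])
    if R.shape!=(3,3): R=Ro.from_euler('xyz',R).as_matrix()
    ray=np.stack([(u-K[0,2])/K[0,0],(v-K[1,2])/K[1,1],np.ones_like(u*1.0)],-1)
    return (ray*np.asarray(d)[...,None])@R.T+p
E
python3 - <<'E'
from h import *
print(read_state())
for n in('scene','top'):
    print(get_calibration(n)); p,d=camera(n); save(n+'0.png',p); np.savez('/tmp/'+n+'0.npz',p=p,d=d)
E
```

```text
pics
{'time': 0.0, 'joint_pos': array([ 1.04190650e+00,  2.45807303e-01,  1.55896358e+00,  3.11592668e-05,
        1.33870541e+00, -1.74115209e-01]), 'qvel': array([-8.78754505e-05, -6.16876918e-05, -1.89976429e-03,  5.99988703e-04,
        1.58689851e-03,  4.51549919e-04]), 'joint_efforts': array([ 5.83944493e-04, -4.15803587e+01, -3.14620042e+01,  6.85188943e-02,
        3.29707959e-02, -8.49726212e-05]), 'tool_pos': array([225.46654241, 608.9675043 , 176.67685738]), 'tool_rot': array([-3.13974274e+00, -3.56168132e-04,  2.78681051e+00]), 'contact_force': array([-1.19014981, -0.03087662, -0.26924707]), 'torque': array([0.00752999, 0.05854774, 0.03373302]), 'finger_gap': 93.84270271147305}
{'mtx': array([[391.20529613,   0.        , 258.6030765 ],
       [  0.        , 391.20529613, 189.0042301 ],
       [  0.        ,   0.        ,   1.        ]]), 'position': array([-106.28646774, -605.42321475,  786.44464937]), 'rotation': array([-2.25572483, -0.00434299, -0.77837383])}
{'mtx': array([[404.4026067 ,   0.        , 256.03724163],
       [  0.        , 404.4026067 , 191.18726248],
       [  0.        ,   0.        ,   1.        ]]), 'position': array([ 316.43767818,   29.40598695, 1387.26889722]), 'rotation': array([-2.98845996,  0.01005333, -1.578184  ])}
```

View pics/scene0.png

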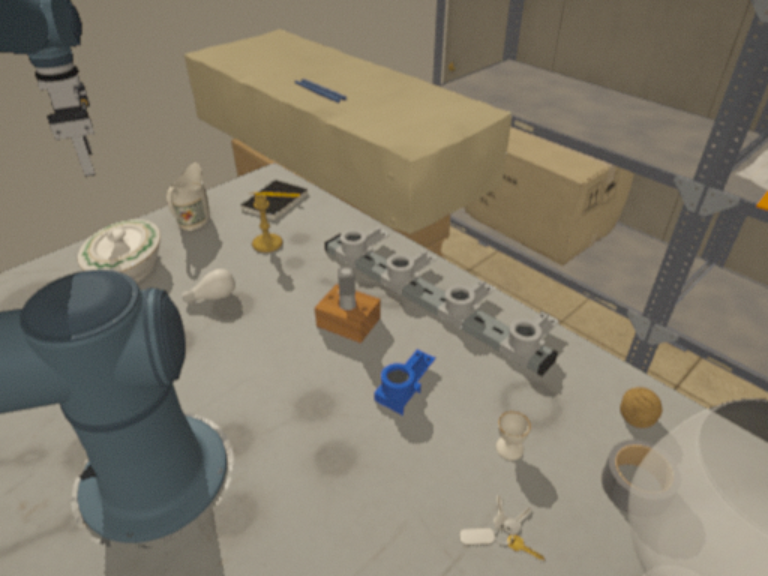

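View pics/top0.png

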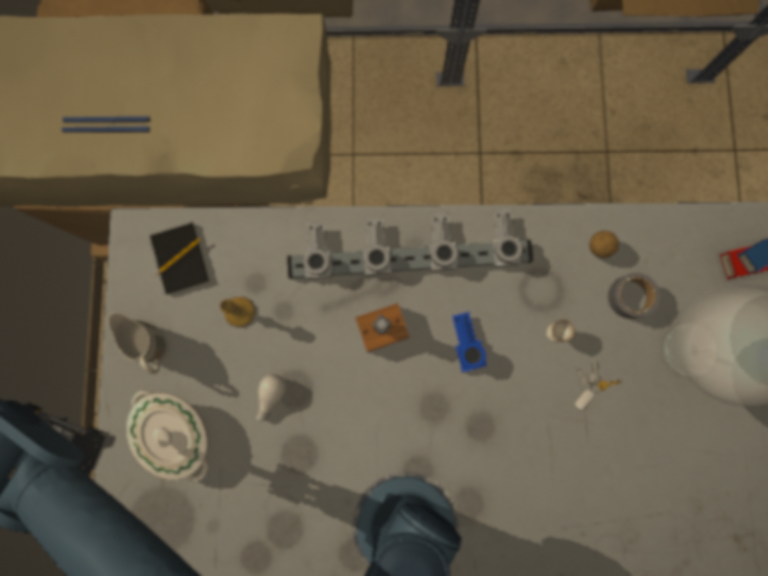

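Both views show four bare-steel brackets on the upright; in the top view they are at about columns 316, 376, 444 and 508, row 250. The key is in its stand at (382, 325). The blue look-alike is at (470, 345), the egg cup at (560, 330) and the candlestick at (237, 310). Next I'll measure positions.

Run:
```python
from h import *
import bench
f=np.load('/tmp/top0.npz');d=f['d'].astype(float);p=f['p']
v,u=np.mgrid[0:384,0:512]
P=unproj('top',u.astype(float),v.astype(float),d)
print('bench z',np.median(P[200:230,320:380,2]))
save('top_crop.png',p[125:260,180:390],3.8)
for t in ['socket_1','bracket_1','key_grip','key','stand_hole','upright','egg_cup','candlestick']:
    for r in cut_out(t,'top')[:6]:
        m=r['region'];q=P[m&(d>0)]
        print(t,round(r['score'],2),np.round(r['location']),m.sum(),np.round(np.median(q,0)),np.round(q.min(0)),np.round(q.max(0)))
# collar tops
for c in [(211,174),(251,171),(296,168),(339,165)]:
    s=np.s_[c[1]-22:c[1]+22,c[0]-18:c[0]+18]
    q=P[s].reshape(-1,3); z=q[:,2]; q=q[(z>52)&(z<72)]
    (x,y),r=cv2.minEnclosingCircle(q[:,:2].astype(np.float32))
    print('collar',len(q),np.median(q,0),x,y,r, q.min(0),q.max(0))
```

```text
bench z -0.18036073458540614
socket_1 0.58 [250. 169.] 92 [592.  58.  40.] [574.  41.  27.] [606.  75.  58.]
socket_1 0.49 [298. 170.] 91 [601. -96.  38.] [ 583. -113.   24.] [615. -77.  56.]
socket_1 0.44 [211. 176.] 73 [586. 195.  35.] [569. 179.  28.] [597. 210.  56.]
socket_1 0.41 [316. 236.] 102 [ 370. -154.   32.] [ 353. -168.   20.] [ 386. -134.   56.]
bracket_1 0.96 [252. 169.] 522 [604.  58.  32.] [558.  27.  -3.] [687.  86.  67.]
bracket_1 0.91 [294. 165.] 535 [613. -91.  32.] [ 566. -123.    1.] [696. -65.  72.]
bracket_1 0.69 [313. 233.] 575 [ 388. -144.   25.] [ 337. -189.  -10.] [ 468. -113.   61.]
bracket_1 0.58 [209. 167.] 512 [598. 193.  33.] [549. 164.  -3.] [687. 224.  66.]
bracket_1 0.57 [336. 162.] 645 [ 621. -235.   30.] [ 574. -279.   -6.] [ 712. -205.   68.]
bracket_1 0.21 [253. 171.] 79 [592.  58.  38.] [574.  41.  27.] [606.  71.  58.]
key 0.32 [371. 220.] 221 [ 421. -350.   40.] [ 399. -392.   -4.] [ 445. -324.   66.]
stand_hole 0.38 [255. 217.] 66 [433.  45. 126.] [417.  32. 120.] [446.  57. 135.]
stand_hole 0.32 [374. 221.] 235 [ 423. -353.   39.] [ 399. 
[... 360 characters left out ...]
192.23890686035156 28.312389373779297 [553.24174123 164.22219925  52.04979212] [608.65028641 218.35174004  66.44677115]
collar 149 [588.18965359  54.56653222  59.91743487] 588.0714721679688 57.64574432373047 28.132064819335938 [560.65290034  30.75696263  52.05314305] [614.79541877  84.41439789  66.66742717]
collar 150 [597.8410717  -93.42316983  60.02842781] 597.4766845703125 -94.07904052734375 28.798330307006836 [ 571.138461   -120.37243326   52.00783684] [623.41831312 -66.40515975  71.63134781]
collar 149 [ 605.57309085 -239.12763113   59.39998134] 605.302978515625 -239.05873107910156 28.749696731567383 [ 577.93204143 -267.69902577   52.0143542 ] [ 632.18644821 -212.78768094   67.92790147]
```

View pics/top_crop.png

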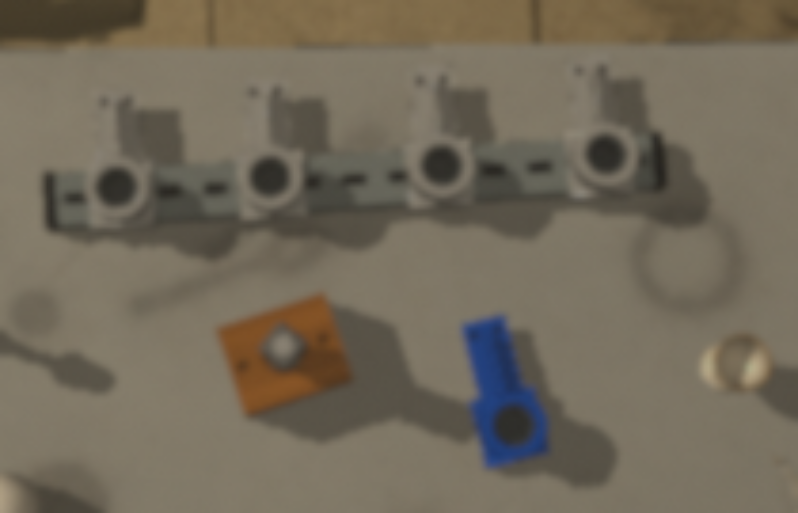

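The four collar radii come out at 28–29 mm (nominal 28.5) and their tops at about 60 mm. The centres are collinear too. Next I'll get the key handle's pose and check the yellow box for clearance.

Run:
```python
from h import *
f=np.load('/tmp/top0.npz');d=f['d'].astype(float);p=f['p']
v,u=np.mgrid[0:384,0:512]
P=unproj('top',u.astype(float),v.astype(float),d)
s=np.s_[195:240,225:285]
q=P[s].reshape(-1,3);k=q[(q[:,2]>115)&(q[:,2]<140)]
print('handle',len(k),k.mean(0),cv2.minAreaRect(k[:,:2].astype(np.float32)))
k=q[(q[:,2]>43)&(q[:,2]<56)];print('stand',len(k),k.mean(0),cv2.minAreaRect(k[:,:2].astype(np.float32)))
# box
b=P[0:140,0:220].reshape(-1,3);b=b[b[:,2]>60]
print('box top',np.median(b[:,2]),np.percentile(b,[1,99],axis=0))
f=np.load('/tmp/scene0.npz');d=f['d'].astype(float)
P=unproj('scene',u.astype(float),v.astype(float),d)
s=np.s_[165:230,200:265]
q=P[s].reshape(-1,3)
k=q[(q[:,2]>80)&(q[:,2]<135)];print('sc handle',len(k),k.mean(0),k.min(0),k.max(0))
kt=k[k[:,2]>122];print('top',len(kt),kt.mean(0))
save('sc_crop.png',f['p'][165:240,195:270],8)
rect=cv2.minAreaRect(k[:,:2].astype(np.float32));print(rect)
```

```text
handle 91 [433.37688918  45.92010433 125.32711176] ((433.7333679199219, 45.9569091796875), (29.59689712524414, 30.07229232788086), 53.92951202392578)
stand 598 [432.77560325  45.74925005  49.49181598] ((433.83746337890625, 46.09278106689453), (79.3051528930664, 99.78285217285156), 17.97267723083496)
box top 190.80367288683988 [[ 724.33665437  165.44428631   73.97808272]
 [1088.72841157  846.15344479  201.82889414]]
sc handle 203 [425.87423659  39.54143935 110.82697016] [410.76769865  24.48491164  81.02902337] [450.55798567  65.15051318 127.68441834]
top 75 [430.09423361  45.71407876 124.98347007]
((430.50445556640625, 46.033599853515625), (33.285797119140625, 30.097679138183594), 55.17700958251953)
```

View pics/sc_crop.png

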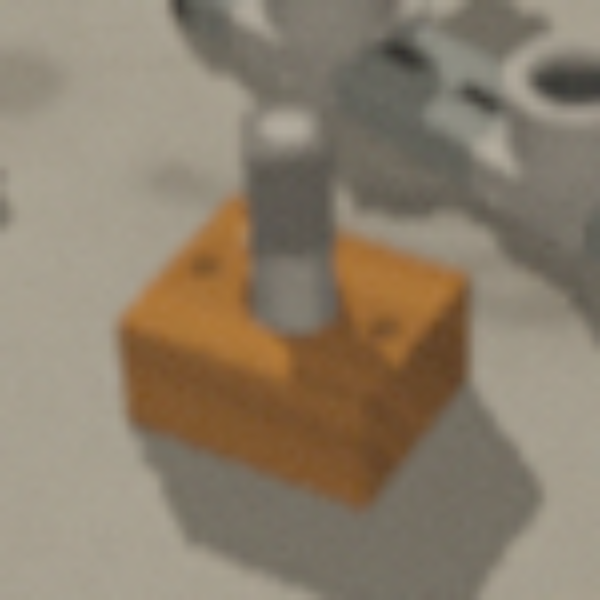

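Handle centre is (433.5, 46), top z 126 and yaw 54° (mod 90), which agrees with both the stand and the second camera. Here is a helper to work out the deltas for moves.

```bash
cat > g.py <<'E'
import sys
from h import *
np.set_printoptions(suppress=True,precision=3)
def delta(x,y,z,yawdeg):
    s=read_state();R0=Ro.from_euler('xyz',s['tool_rot']);p0=s['tool_pos']
    sh=R0.inv().apply(np.array([x,y,z])-p0)/200
    Rt=Ro.from_euler('xyz',[np.pi,0,np.radians(yawdeg)])
    tv=np.degrees((R0.inv()*Rt).as_rotvec())/30
    print('turn',tv,'shift',sh)
def st():
    s=read_state()
    print('t%.2f pos %s yaw %.1f rp %s gap %.1f F %s T %s q6 %.0f'%(s['time'],np.round(s['tool_pos'],1),np.degrees(s['tool_rot'][2]),np.round(np.degrees(s['tool_rot'][:2]),1),s['finger_gap'],np.round(s['contact_force'],1),np.round(s['torque'],2),np.degrees(s['joint_pos'][5])))
if __name__=='__main__':
    st()
    if len(sys.argv)>4: delta(*map(float,sys.argv[1:5]))
E
python3 g.py 433.5 46 170 144
```

```text
t0.50 pos [225.8 609.5 177.7] yaw 159.7 rp [-180.   -0.] gap 93.8 F [-1.1 -0.3 -0.1] T [0.01 0.01 0.06] q6 -10
turn [-0.     0.     0.522] shift [-1.953 -2.281  0.039]
```

```bash
python3 -m crank '[[0,0,0,-0.16,-0.19,0,1],[0,0,0,-0.35,-0.41,0,1],[0,0,0,-0.54,-0.63,0,1],[0,0,0,-0.72,-0.84,0,1],[0,0,0,-0.84,-1,0,1],[0,0,0,-0.84,-1,0,1]]'; python3 g.py 433.5 46 170 144
```

```text
time: 1.25
tool_pos: [314.6, 362.1, 178.0]
tool_rot: [3.141, 0.0, 2.783]
contact_force: [0.4, 0.5, -0.5]
finger_gap: 94.0
t1.25 pos [314.6 362.1 178. ] yaw 159.5 rp [180.   0.] gap 94.0 F [ 0.4  0.5 -0.5] T [ 0.02 -0.01  0.08] q6 -34
turn [0.001 0.001 0.516] shift [-1.111 -1.271  0.04 ]
```

```bash
python3 -m crank '[[0,0,0.1,-0.16,-0.19,0,1],[0,0,0.3,-0.35,-0.41,0,1],[0,0,0.5,-0.54,-0.63,0,1],[0,0,0.516,-0.72,-0.84,0,1],[0,0,0.516,-0.86,-1,0,1],[0,0,0.516,-0.86,-1,0,1]]'; python3 g.py 433.5 46 170 144
```

```text
time: 2.0
tool_pos: [406.5, 113.3, 178.3]
tool_rot: [3.14, 0.001, 2.509]
contact_force: [-0.8, -0.2, -0.1]
finger_gap: 94.0
t2.00 pos [406.5 113.3 178.3] yaw 143.8 rp [179.9   0. ] gap 94.0 F [-0.8 -0.2 -0.1] T [-0.05  0.02  0.01] q6 -54
turn [ 0.002  0.001 -0.008] shift [-0.308 -0.192  0.042]
```

```bash
python3 -m crank '[[0,0,0,-0.2,-0.12,0,1],[0,0,0,-0.308,-0.192,0,1],[0,0,0,-0.308,-0.192,0.05,1],[0,0,0,-0.308,-0.192,0.25,1],[0,0,0,-0.308,-0.192,0.4,1],[0,0,0,-0.308,-0.192,0.47,1],[0,0,0,-0.308,-0.192,0.47,1]]'; python3 g.py 433.5 46 84 144
python3 - <<'E'
from h import *
p,d=camera('scene'); save('s1.png',p[130:260,160:310],4)
E
```

```text
time: 2.88
tool_pos: [432.7, 47.2, 83.5]
tool_rot: [3.141, -0.001, 2.511]
contact_force: [0.7, -0.6, 0.6]
finger_gap: 93.8
t2.88 pos [432.7  47.2  83.5] yaw 143.9 rp [180.   -0.1] gap 93.8 F [ 0.7 -0.6  0.6] T [-0.03  0.01  0.02] q6 -63
turn [ 0.001 -0.003 -0.005] shift [-0.007 -0.002 -0.003]
```

View pics/s1.png

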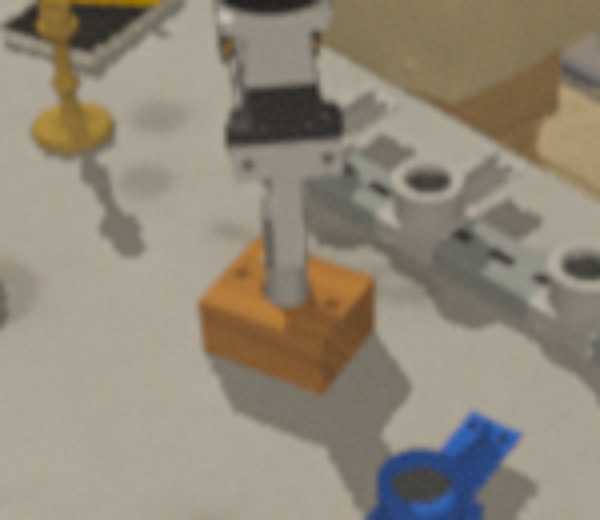

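The fingers straddle the handle over the stand, so I'm closing the gripper now.

```bash
python3 -m crank '[[0,0,0,0,0,0,0],[0,0,0,0,0,0,0],[0,0,0,0,0,0,0],[0,0,0,0,0,0,0],[0,0,0,0,0,0,0],[0,0,0,0,0,0,0]]' 40; python3 g.py
```

```text
time: 3.68
tool_pos: [433.7, 46.7, 84.6]
tool_rot: [3.14, 0.001, 2.51]
contact_force: [0.0, -0.2, 0.6]
finger_gap: 37.5
t3.67 pos [433.7  46.7  84.6] yaw 143.8 rp [179.9   0. ] gap 37.5 F [ 0.  -0.2  0.6] T [-0.07  0.02 -0.01] q6 -63
```

```bash
python3 -m crank '[[0,0,0,0,0,0,0],[0,0,0,0,0,0,0],[0,0,0,0,0,0,0]]' 40; python3 g.py
```

```text
time: 4.05
tool_pos: [433.7, 46.7, 84.6]
tool_rot: [3.14, 0.001, 2.51]
contact_force: [-0.1, 0.4, 0.2]
finger_gap: 29.4
t4.05 pos [433.7  46.7  84.6] yaw 143.8 rp [179.9   0. ] gap 29.4 F [-0.1  0.4  0.2] T [-0.02  0.01  0.01] q6 -63
```

```bash
python3 -m crank '[[0,0,0,0,0,-0.1,0],[0,0,0,0,0,-0.25,0],[0,0,0,0,0,-0.4,0],[0,0,0,0,0,-0.4,0]]' 40; python3 g.py 580.5 192 165 144
```

```text
time: 4.55
tool_pos: [434.9, 46.5, 166.1]
tool_rot: [3.138, 0.004, 2.51]
contact_force: [-0.4, -0.3, -3.9]
finger_gap: 29.6
t4.55 pos [434.9  46.5 166.1] yaw 143.8 rp [179.8   0.2] gap 29.6 F [-0.4 -0.3 -3.9] T [-0.01  0.04  0.02] q6 -63
turn [ 0.006  0.008 -0.006] shift [-0.158  1.017  0.009]
```

Lifted; the weight reads about 3 N more, so the key is in hand. Moving to bracket A.

```bash
python3 -m crank '[[0,0,0,-0.04,0.25,0,0],[0,0,0,-0.08,0.5,0,0],[0,0,0,-0.12,0.75,0,0],[0,0,0,-0.155,0.97,0,0],[0,0,0,-0.158,1,0,0],[0,0,0,-0.158,1,0,0],[0,0,0,-0.158,1,0,0]]' 40; python3 g.py 580.5 192 123 144;  python3 - <<'E'
from h import *
p,d=camera('scene'); save('s2.png',p[100:260,160:380],3.5)
E
```

```text
time: 5.42
tool_pos: [577.3, 188.4, 165.9]
tool_rot: [3.14, 0.003, 2.51]
contact_force: [0.3, -0.2, -3.6]
finger_gap: 29.4
t5.42 pos [577.3 188.4 165.9] yaw 143.8 rp [179.9   0.2] gap 29.4 F [ 0.3 -0.2 -3.6] T [-0.02  0.02 -0.01] q6 -46
turn [ 0.004  0.006 -0.007] shift [-0.002  0.023  0.215]
```

View pics/s2.png

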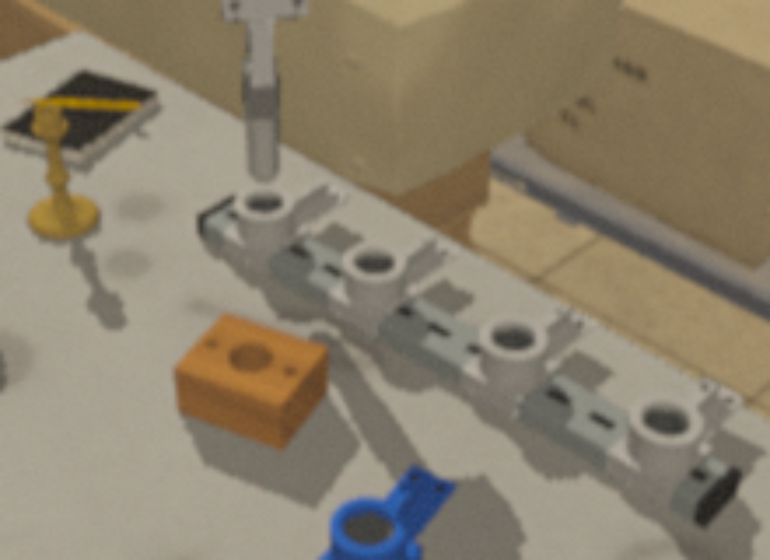

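The key hangs straight, just above collar A. Lowering it to the socket mouth.

```bash
python3 -m crank '[[0,0,0,0,0.025,0,0],[0,0,0,0,0.025,0.08,0],[0,0,0,0,0.025,0.16,0],[0,0,0,0,0.025,0.2,0],[0,0,0,0,0.025,0.2,0]]' 40; python3 g.py 580.5 192 120 144
```

```text
time: 6.1
tool_pos: [580.0, 192.3, 125.1]
tool_rot: [3.141, 0.002, 2.509]
contact_force: [0.5, 0.1, -3.1]
finger_gap: 29.4
t6.10 pos [580.  192.3 125.1] yaw 143.8 rp [179.9   0.1] gap 29.4 F [ 0.5  0.1 -3.1] T [-0.04 -0.02  0.  ] q6 -46
turn [ 0.002  0.004 -0.007] shift [-0.003  0.     0.025]
```

```bash
python3 -m crank '[[0,0,0,0,0,0.015,0],[0,0,0,0,0,0.03,0],[0,0,0,0,0,0.03,0]]' 40; python3 g.py 580.5 192 108 144
```

```text
time: 6.48
tool_pos: [581.0, 192.9, 120.1]
tool_rot: [3.138, 0.003, 2.509]
contact_force: [1.4, 1.8, -1.4]
finger_gap: 29.6
t6.47 pos [581.  192.9 120.1] yaw 143.8 rp [179.8   0.2] gap 29.6 F [ 1.4  1.8 -1.4] T [ 0.59 -0.36  0.01] q6 -46
turn [ 0.007  0.007 -0.008] shift [-0.    -0.005  0.061]
```

Contact felt near z 120, as expected for the taper resting on the rim. Now I'll search clockwise with a light press.

```bash
python3 -m crank '[[0,0,0.2,0,0,0.015,0],[0,0,0.4,0,0,0.02,0],[0,0,0.6,0,0,0.02,0],[0,0,0.8,0,0,0.02,0],[0,0,1,0,0,0.02,0],[0,0,1,0,0,0.02,0]]' 40; python3 g.py 580.5 192 108 114
```

```text
time: 7.22
tool_pos: [580.9, 192.8, 116.0]
tool_rot: [3.137, 0.001, 1.987]
contact_force: [0.8, 0.8, -4.0]
finger_gap: 29.3
t7.22 pos [580.9 192.8 116. ] yaw 113.8 rp [179.7   0.1] gap 29.3 F [ 0.8  0.8 -4. ] T [ 0.12 -0.2   0.02] q6 -16
turn [ 0.008  0.003 -0.005] shift [-0.003 -0.004  0.04 ]
```

It dropped to 116, past the point where the taper blocks, with no push-back. Continuing down.

```bash
python3 -m crank '[[0,0,0,0,0,0.02,0],[0,0,0,0,0,0.04,0],[0,0,0,0,0,0.043,0],[0,0,0,0,0,0.043,0]]' 40; python3 g.py 580.5 192 108 84
```

```text
time: 7.72
tool_pos: [581.3, 192.8, 108.8]
tool_rot: [3.137, 0.002, 1.988]
contact_force: [-2.1, -0.0, 5.4]
finger_gap: 29.7
t7.72 pos [581.3 192.8 108.8] yaw 113.9 rp [179.7   0.1] gap 29.7 F [-2.1 -0.   5.4] T [-0.1   0.8   0.01] q6 -16
turn [0.01  0.001 0.997] shift [-0.002 -0.005  0.004]
```

Seated (TCP z 108.8 against 108 nominal). First quarter turn.

```bash
python3 -m crank '[[0,0,0.3,0,-0.003,-0.003,0],[0,0,0.65,0,-0.003,-0.003,0],[0,0,1,0,-0.003,-0.003,0],[0,0,1,0,-0.003,-0.003,0]]' 40; python3 g.py 580.5 192 108 84
```

```text
time: 8.22
tool_pos: [580.4, 192.5, 108.9]
tool_rot: [3.137, -0.001, 1.467]
contact_force: [-0.0, 1.0, -3.7]
finger_gap: 29.4
t8.22 pos [580.4 192.5 108.9] yaw 84.0 rp [179.8  -0. ] gap 29.4 F [-0.   1.  -3.7] T [0.07 0.12 0.01] q6 14
turn [ 0.008 -0.001  0.001] shift [-0.003  0.001  0.004]
```

```bash
python3 -m crank '[[0,0,0.35,0,0,0,0],[0,0,0.7,0,0,0,0],[0,0,1,0,0,0,0],[0,0,1,0,0,0,0]]' 40; python3 g.py;python3 -m crank '[[0,0,0.35,0,0,0,0],[0,0,0.7,0,0,0,0],[0,0,1,0,0,0,0],[0,0,1,0,0,0,0]]' 40; python3 g.py 580.5 192 108 114
```

```text
time: 8.72
tool_pos: [580.1, 192.7, 108.8]
tool_rot: [3.139, -0.002, 0.948]
contact_force: [-1.2, 0.4, -0.8]
finger_gap: 29.5
t8.72 pos [580.1 192.7 108.8] yaw 54.3 rp [179.9  -0.1] gap 29.5 F [-1.2  0.4 -0.8] T [0.28 0.53 0.05] q6 43
time: 9.22
tool_pos: [579.9, 193.0, 108.9]
tool_rot: [3.141, -0.003, 0.429]
contact_force: [-2.4, 1.9, -0.6]
finger_gap: 29.3
t9.22 pos [579.9 193.  108.9] yaw 24.6 rp [180.   -0.2] gap 29.3 F [-2.4  1.9 -0.6] T [ 0.49  0.51 -0.04] q6 73
turn [ 0.005 -0.004 -2.98 ] shift [0.001 0.006 0.004]
```

Fresh grip: open, turn back 90°, close.

```bash
python3 -m crank '[[0,0,0,0,0,0,0.6],[0,0,0,0,0,0,0.6],[0,0,0,0,0,0,0.6],[0,0,-0.35,0,0,0,0.6],[0,0,-0.7,0,0,0,0.6],[0,0,-1,0,0,0,0.6]]' 40; python3 g.py;python3 -m crank '[[0,0,-0.35,0,0,0,0.6],[0,0,-0.7,0,0,0,0.6],[0,0,-1,0,0,0,0.6],[0,0,-1,0,0,0,0.6]]'; python3 g.py 580.5 192 108 114
```

```text
time: 9.98
tool_pos: [580.1, 192.9, 108.9]
tool_rot: [3.139, -0.003, 0.959]
contact_force: [0.3, -0.1, -0.8]
finger_gap: 56.1
t9.97 pos [580.1 192.9 108.9] yaw 55.0 rp [179.9  -0.1] gap 56.1 F [ 0.3 -0.1 -0.8] T [-0.1   0.07  0.06] q6 43
time: 10.48
tool_pos: [580.2, 192.8, 109.0]
tool_rot: [3.138, -0.001, 1.481]
contact_force: [-0.9, 0.3, 1.3]
finger_gap: 56.6
t10.47 pos [580.2 192.8 109. ] yaw 84.9 rp [179.8  -0.1] gap 56.6 F [-0.9  0.3  1.3] T [-0.04  0.08  0.03] q6 13
turn [ 0.007 -0.    -0.971] shift [-0.004  0.002  0.005]
```

```bash
python3 -m crank '[[0,0,-0.35,0,0,0,0.6],[0,0,-0.7,0,0,0,0.6],[0,0,-0.98,0,0,0,0.6],[0,0,-0.98,0,0,0,0],[0,0,-0.98,0,0,0,0],[0,0,-0.98,0,0,0,0],[0,0,-0.98,0,0,0,0],[0,0,-0.98,0,0,0,0]]' 40; python3 g.py 580.5 192 108 114
```

```text
time: 11.48
tool_pos: [580.4, 192.8, 109.1]
tool_rot: [3.138, 0.001, 1.994]
contact_force: [0.1, -0.3, -0.1]
finger_gap: 29.3
t11.47 pos [580.4 192.8 109.1] yaw 114.2 rp [179.8   0.1] gap 29.3 F [ 0.1 -0.3 -0.1] T [ 0.03 -0.05  0.02] q6 -16
turn [0.008 0.002 0.008] shift [-0.004 -0.001  0.005]
```

```bash
for i in 1 2; do python3 -m crank '[[0,0,0.35,0,0,0,0],[0,0,0.7,0,0,0,0],[0,0,1,0,0,0,0],[0,0,1,0,0,0,0]]' 40 >/dev/null; python3 g.py; done
```

```text
t11.97 pos [580.  192.8 109. ] yaw 84.3 rp [179.8  -0.1] gap 29.5 F [-0.7  0.4  1.4] T [-0.08  0.33 -0.02] q6 13
t12.47 pos [579.7 193.  109. ] yaw 54.6 rp [179.9  -0.1] gap 29.3 F [-0.4  1.5  1.2] T [ 0.16  0.48 -0.  ] q6 43
```

```bash
python3 -m crank '[[0,0,0.35,0,0,0,0],[0,0,0.7,0,0,0,0],[0,0,1,0,0,0,0],[0,0,1,0,0,0,0]]' 40 >/dev/null; python3 g.py
```

```text
t12.97 pos [579.6 193.4 109. ] yaw 24.8 rp [-180.    -0.2] gap 29.6 F [-1.1  2.7  0.7] T [ 0.49  0.43 -0.04] q6 73
```

```bash
python3 -m crank '[[0,0,0,0,0,0,0.6],[0,0,0,0,0,0,0.6],[0,0,0,0,0,0,0.6],[0,0,-0.35,0,0,0,0.6],[0,0,-0.7,0,0,0,0.6],[0,0,-1,0,0,0,0.6]]' 40 >/dev/null; python3 g.py;python3 -m crank '[[0,0,-0.35,0,0,0,0.6],[0,0,-0.7,0,0,0,0.6],[0,0,-1,0,0,0,0.6]]'>/dev/null; python3 g.py; python3 -m crank '[[0,0,-0.35,0,0,0,0.6],[0,0,-0.7,0,0,0,0.6],[0,0,-1,0,0,0,0.6],[0,0,-1,0,0,0,0],[0,0,-1,0,0,0,0],[0,0,-1,0,0,0,0],[0,0,-1,0,0,0,0],[0,0,-1,0,0,0,0]]' 40 >/dev/null; python3 g.py 580.5 192 108 114
```

```text
t13.72 pos [579.6 193.3 109. ] yaw 55.2 rp [179.9  -0.2] gap 56.5 F [0.3 0.4 0.3] T [-0.09  0.12 -0.02] q6 43
t14.10 pos [579.7 193.1 109. ] yaw 85.5 rp [179.9  -0.1] gap 56.4 F [-0.3  0.5  0.2] T [-0.04  0.06  0.03] q6 12
t15.10 pos [579.9 193.2 109.1] yaw 115.5 rp [179.8  -0. ] gap 29.6 F [ 0.4 -0.3 -0.5] T [-0.   -0.13  0.02] q6 -18
turn [ 0.006 -0.001  0.051] shift [-0.007  0.     0.005]
```

```bash
python3 -m crank '[[0,0,0.35,0,0,0,0],[0,0,0.7,0,0,0,0],[0,0,1,0,0,0,0],[0,0,1,0,0,0,0]]' 40 >/dev/null; python3 g.py
```

```text
t15.60 pos [579.8 193.3 109.1] yaw 85.6 rp [179.9  -0.1] gap 29.8 F [-0.2  0.5 -0.4] T [ 0.08  0.13 -0.03] q6 12
```

```bash
python3 -m crank '[[0,0,0.35,0,0,0,0],[0,0,0.65,0,0,0,0],[0,0,0.65,0,0,0,0]]' 40 >/dev/null; python3 g.py
```

```text
t15.97 pos [579.7 193.4 109.1] yaw 66.4 rp [179.9  -0.1] gap 29.7 F [ 0.2  0.3 -0.6] T [0.05 0.13 0.37] q6 31
```

```bash
python3 -m crank '[[0,0,0.35,0,0,0,0],[0,0,0.65,0,0,0,0],[0,0,0.65,0,0,0,0]]' 40 >/dev/null; python3 g.py
```

```text
t16.35 pos [579.8 192.9 109.1] yaw 47.2 rp [179.9  -0.1] gap 30.1 F [ 0.7 -1.7  0.9] T [-0.49  0.04  0.37] q6 51
```

```bash
python3 -m crank '[[0,0,0.35,0,0,0,0],[0,0,0.65,0,0,0,0],[0,0,0.65,0,0,0,0]]' 40 >/dev/null; python3 g.py
```

```text
t16.73 pos [579.6 192.9 109.1] yaw 27.9 rp [180.   -0.1] gap 29.9 F [-1.5 -1.5  0.8] T [-0.15  0.4  -0.05] q6 70
```

Torque jumped to 0.37 N·m for two steps and then vanished, so I need to look before going on.

```bash
python3 - <<'E'
from h import *
p,d=camera('scene'); a=p[110:210,190:330]
p2,d2=camera('top'); b=p2[130:200,170:310]
cv2.imwrite('pics/s3.png',np.vstack([cv2.resize(a[:,:,::-1],(560,400),interpolation=3),cv2.resize(b[:,:,::-1],(560,280),interpolation=3)])[:,:])
E
python3 -c "
import cv2;i=cv2.imread('pics/s3.png');cv2.imwrite('pics/s3b.png',cv2.resize(i,(480,583)))"; python3 g.py
```

```text
t16.82 pos [579.7 192.9 109.2] yaw 27.9 rp [180.   -0.1] gap 29.9 F [-0.2 -0.9  0.4] T [-0.09  0.38 -0.05] q6 70
```

View pics/s3b.png

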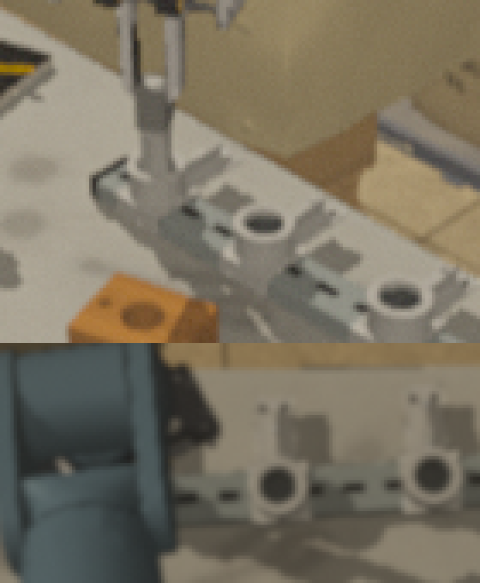

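Run:
```python
from h import *
a=np.load('/tmp/scene0.npz')['p']
p,d=camera('scene')
s=np.s_[135:185,200:270]
i=np.hstack([a[s],p[s]]);save('cmp.png',i,5.6)
np.savez('/tmp/s4.npz',p=p,d=d)
d0=np.load('/tmp/scene0.npz')['d'].astype(float)
v,u=np.mgrid[0:384,0:512]
for dd in(d0,d.astype(float)):
    P=unproj('scene',u.astype(float),v.astype(float),dd)[135:185,200:280].reshape(-1,3)
    k=P[(P[:,0]>620)&(P[:,0]<700)&(P[:,1]>150)&(P[:,1]<230)&(P[:,2]>12)]
    print(len(k),k.mean(0),cv2.minAreaRect(k[:,:2].astype(np.float32)),np.median(k[:,2]))
    k=P[(P[:,0]>545)&(P[:,0]<575)&(P[:,1]>160)&(P[:,1]<225)&(P[:,2]>50)&(P[:,2]<75)];print(len(k),k.mean(0),np.percentile(k[:,2],[50,90]))
```

```text
107 [646.71321686 191.33082351  30.23967974] ((648.0945434570312, 197.7002410888672), (54.944915771484375, 41.6895866394043), 4.241533279418945) 28.017074448109383
67 [560.85864877 187.54759784  57.59943216] [58.39726111 61.54534048]
111 [646.01272087 188.38964896  30.24762785] ((647.9539794921875, 193.3929443359375), (54.745304107666016, 40.82499694824219), 4.190518856048584) 27.969014727131935
100 [563.59655757 187.92419142  60.83394015] [60.05404789 70.87370201]
```

View pics/cmp.png

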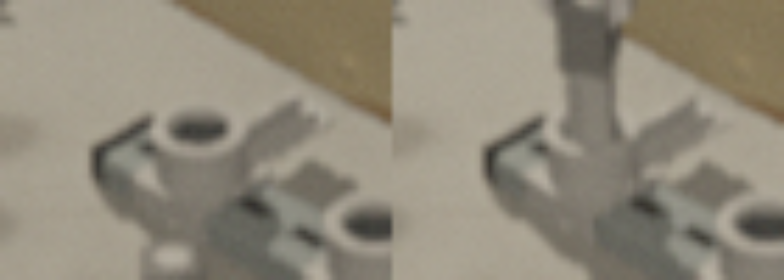

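The bracket hasn't moved and the key is upright and seated. I'll probe a little further clockwise and watch the torque.

```bash
python3 -m crank '[[0,0,0.15,0,0,0,0],[0,0,0.15,0,0,0,0]]' 40 >/dev/null; python3 g.py
```

```text
t17.12 pos [579.6 193.  109.1] yaw 23.5 rp [180.   -0.1] gap 30.3 F [-2.3  0.9  1.5] T [-0.01  0.28 -0.04] q6 74
```

```bash
python3 -m crank '[[0,0,0.15,0,0,0,0],[0,0,0.15,0,0,0,0]]' 40 >/dev/null; python3 g.py
```

```text
t17.38 pos [579.6 193.1 109.1] yaw 19.2 rp [-180.    -0.1] gap 29.9 F [-1.2 -0.3  1.3] T [-0.01  0.32  0.  ] q6 79
```

```bash
python3 -m crank '[[0,0,0.15,0,0,0,0],[0,0,0.15,0,0,0,0]]' 40 >/dev/null; python3 g.py
```

```text
t17.62 pos [579.5 193.1 109.1] yaw 14.9 rp [-180.    -0.1] gap 29.9 F [-1.3 -0.1  1.5] T [-0.02  0.38  0.02] q6 83
```

The key keeps turning freely past what a bolt could allow, which contradicts the stop range. I'll let go, back off and measure the handle's real yaw from above.

```bash
python3 -m crank '[[0,0,0,0,0,0,0.7],[0,0,0,0,0,0,0.7],[0,0,0,0,0,0,0.7],[0,0,0,0,0,0,0.7]]' >/dev/null; python3 g.py; python3 -m crank '[[0,0,0,0,0,-0.25,0.7],[0,0,0,0,0,-0.4,0.7],[0,0,0,0,0,-0.4,0.7]]' >/dev/null; python3 g.py 480 192 188 15
```

```text
t18.12 pos [579.6 193.1 109.1] yaw 14.9 rp [-180.    -0.1] gap 64.5 F [-0.2  0.6 -0.1] T [-0.04  0.12 -0.01] q6 83
t18.50 pos [581.3 193.3 192.2] yaw 14.9 rp [180.   -0.5] gap 65.9 F [-0.6 -0.5 -0.2] T [-0.08  0.12 -0.02] q6 83
turn [ 0.001 -0.016 -0.003] shift [-0.491 -0.124  0.017]
```

```bash
python3 -m crank '[[0,0,0,-0.24,0.1,0,0.7],[0,0,0,-0.3,0.35,0,0.7],[0,0,0,-0.35,0.6,0,0.7],[0,0,0,-0.4,0.85,0,0.7],[0,0,0,-0.4,0.85,0,0.7]]' >/dev/null; python3 g.py
python3 - <<'E'
from h import *
p,d=camera('top'); save('t5.png',p[120:260,170:310],4); np.savez('/tmp/t5.npz',p=p,d=d)
d=d.astype(float);v,u=np.mgrid[0:384,0:512]
P=unproj('top',u.astype(float),v.astype(float),d)
q=P[140:210,180:240].reshape(-1,3);k=q[(q[:,2]>138)&(q[:,2]<160)]
print(len(k),k.mean(0) if len(k) else '',cv2.minAreaRect(k[:,:2].astype(np.float32)) if len(k) else '')
E
```

```text
t19.12 pos [546.8   6.  189.6] yaw 14.6 rp [-180.    -0.3] gap 65.9 F [-0.   0.5 -0.3] T [ 0.01  0.12 -0.03] q6 64
96 [579.1992869  191.40468618 149.37370179] ((580.509033203125, 191.99169921875), (30.314786911010742, 29.785306930541992), 20.894792556762695)
```

View pics/t5.png

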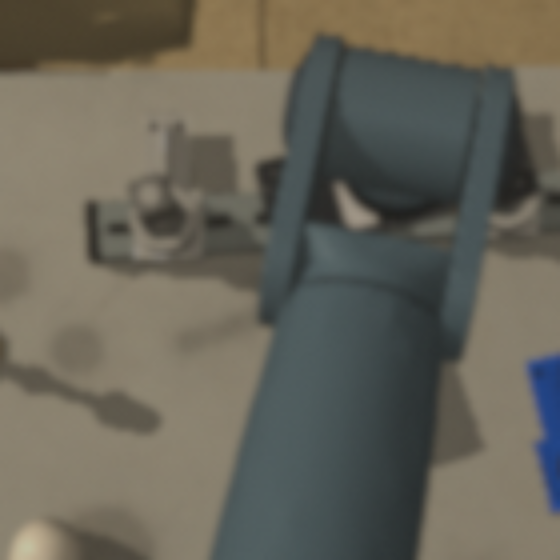

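The handle is upright, seated (top 149.4) and at yaw about 21° (mod 90). I'll grip again with the jaws near 111° and probe for the stop in small steps.

```bash
python3 -m crank '[[0,0,-0.35,0,0,0,0.7],[0,0,-0.7,0,0,0,0.7],[0,0,-1,0,0,0,0.7]]' >/dev/null;python3 -m crank '[[0,0,-0.35,0,0,0,0.7],[0,0,-0.7,0,0,0,0.7],[0,0,-1,0,0,0,0.7]]' >/dev/null;python3 -m crank '[[0,0,-0.35,0,0,0,0.7],[0,0,-0.7,0,0,0,0.7],[0,0,-1,0,0,0,0.7],[0,0,-1,0,0,0,0.7]]' >/dev/null; python3 g.py 580 192.5 188 111
```

```text
t20.43 pos [544.8  12.9 186.2] yaw 105.6 rp [179.9  -0.3] gap 65.8 F [-0.7 -0.6  0.6] T [-0.08 -0.01  0.01] q6 -26
turn [ 0.003 -0.009 -0.18 ] shift [ 0.818  0.411 -0.005]
```

```bash
python3 -m crank '[[0,0,0,0.2,0.1,0,0.7],[0,0,0,0.43,0.21,0,0.7],[0,0,-0.09,0.66,0.33,0,0.7],[0,0,-0.18,0.818,0.411,0,0.7],[0,0,-0.18,0.818,0.411,0,0.7],[0,0,-0.18,0.818,0.411,0,0.7]]' >/dev/null; python3 g.py 580 192.5 109 111
```

```text
t21.18 pos [579.4 192.4 186.5] yaw 110.9 rp [180.   -0.3] gap 65.7 F [ 0.9 -0.5 -0.3] T [-0.13 -0.   -0.04] q6 -13
turn [ 0.001 -0.009 -0.002] shift [-0.002  0.002  0.388]
```

```bash
python3 -m crank '[[0,0,0,0,0.003,0.15,0.7],[0,0,0,0,0.003,0.3,0.7],[0,0,0,0,0.003,0.388,0.7],[0,0,0,0,0.003,0.388,0],[0,0,0,0,0.003,0.388,0],[0,0,0,0,0.003,0.388,0],[0,0,0,0,0.003,0.388,0],[0,0,0,0,0.003,0.388,0]]' 40 >/dev/null; python3 g.py 580 192.5 109 111
```

```text
t22.18 pos [580.6 193.1 109.9] yaw 110.9 rp [179.9  -0.2] gap 29.3 F [-0.5  0.   3.5] T [-0.11  0.1  -0.02] q6 -13
turn [ 0.004 -0.008 -0.002] shift [-0.002 -0.004  0.005]
```

```bash
python3 -m crank '[[0,0,0.1,0,0,0,0],[0,0,0.1,0,0,0,0]]' 40 >/dev/null; python3 g.py
```

```text
t22.43 pos [580.6 193.2 110. ] yaw 108.0 rp [179.9  -0.2] gap 29.7 F [-0.  -0.4  1. ] T [-0.11  0.01  0.04] q6 -10
```

```bash
python3 -m crank '[[0,0,0.15,0,0,0,0],[0,0,0.15,0,0,0,0]]' 40 >/dev/null; python3 g.py
```

```text
t22.68 pos [580.6 193.2 110. ] yaw 103.6 rp [179.9  -0.2] gap 29.7 F [-0.4 -0.2 -0.4] T [-0.07  0.01  0.04] q6 -6
```

```bash
python3 -m crank '[[0,0,0.15,0,0,0,0],[0,0,0.15,0,0,0,0]]' 40 >/dev/null; python3 g.py
```

```text
t22.93 pos [580.6 193.2 110. ] yaw 99.3 rp [179.9  -0.2] gap 29.4 F [-0.   0.6  0.8] T [-0.11  0.02  0.37] q6 -2
```

```bash
python3 -m crank '[[0,0,0.15,0,0,0,0],[0,0,0.15,0,0,0,0]]' 40 >/dev/null; python3 g.py
```

```text
t23.18 pos [580.5 193.2 110. ] yaw 95.0 rp [179.9  -0.2] gap 29.7 F [-0.   0.3  0.1] T [-0.11  0.04  0.75] q6 3
```

Torque is now rising in step with angle, 0.37 then 0.75 N·m. Probing a bit more to tell a stop from a snag.

```bash
python3 -m crank '[[0,0,0.1,0,0,0,0],[0,0,0.1,0,0,0,0]]' 50 >/dev/null; python3 g.py
```

```text
t23.43 pos [580.5 193.2 110. ] yaw 92.2 rp [179.9  -0.2] gap 29.5 F [-0.4 -0.5  0.4] T [-0.11  0.    0.91] q6 5
```

```bash
python3 -m crank '[[0,0,0.1,0,0,0,0],[0,0,0.1,0,0,0,0]]' 50 >/dev/null; python3 g.py
```

```text
t23.68 pos [580.5 193.2 110. ] yaw 89.3 rp [180.   -0.2] gap 29.4 F [ 0.  -0.3  1.1] T [-0.14  0.1   0.91] q6 8
```

Torque saturates at 0.91 N·m, so either the key is at the stop and slipping in the jaws, or something else is happening. Looking at the handle.

Run:
```python
from h import *
p,d=camera('scene'); save('s6.png',p[105:175,205:275],8)
```

```text
(no output)
```

View pics/s6.png

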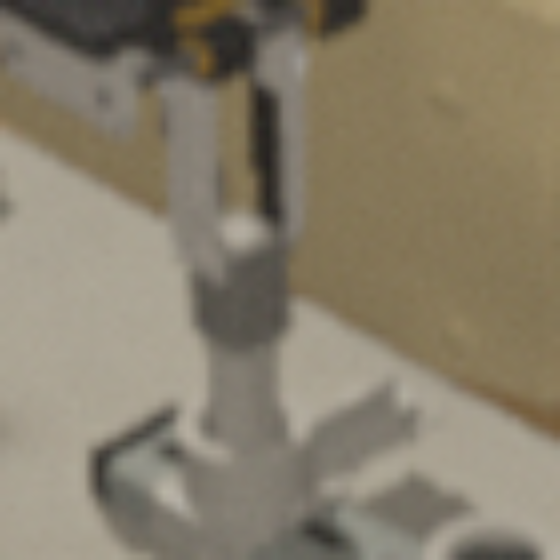

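Run:
```python
from h import *
c=get_calibration('scene');K=c['mtx'];R=Ro.from_euler('xyz',c['rotation']).as_matrix();t=c['position']
def pr(X):
    q=R.T@(np.array(X)-t);u=K@q/q[2];return (u[:2]-[205,105])*8
for X in [(565,193,110),(565,193,129),(565,193,150),(595,193,110),(580,192,104),(580,192,150),(580,192,127),(570,182,104),(580,192,61)]: print(X,np.round(pr(X)))
```

```text
(565, 193, 110) [212. 331.]
(565, 193, 129) [210. 290.]
(565, 193, 150) [208. 244.]
(595, 193, 110) [268. 303.]
(580, 192, 104) [242. 331.]
(580, 192, 150) [238. 231.]
(580, 192, 127) [240. 281.]
(570, 182, 104) [240. 350.]
(580, 192, 61) [246. 420.]
```

```bash
python3 -m crank '[[0,0,0,0,0,0,0.7],[0,0,0,0,0,0,0.7],[0,0,0,0,0,0,0.7],[0,0,0,0,0,-0.2,0.7],[0,0,0,0,0,-0.4,0.7],[0,0,0,0,0,-0.4,0.7]]' >/dev/null; python3 g.py
cat >> h.py <<'E'
def handle_yaw(x,y,fn=None,z0=104):
    p,d=camera('scene');d=d.astype(float)
    v,u=np.mgrid[0:384,0:512];P=unproj('scene',u.astype(float),v.astype(float),d).reshape(-1,3)
    m=(abs(P[:,0]-x)<30)&(abs(P[:,1]-y)<30)&(P[:,2]>z0+3)&(P[:,2]<z0+50)
    k=P[m];r=cv2.minAreaRect(k[:,:2].astype(np.float32))
    # fit square sides: minimise distance of side points to the two visible faces of a 30mm square
    s=k[(k[:,2]<z0+40)][:,:2]
    best=None
    for a in range(90):
        c,si=np.cos(np.radians(a)),np.sin(np.radians(a))
        q=np.stack([(s[:,0]-x)*c+(s[:,1]-y)*si,-(s[:,0]-x)*si+(s[:,1]-y)*c],1)
        for dx in np.arange(-4,5,1.):
            for dy in np.arange(-4,5,1.):
                qq=abs(q-[dx,dy]);e=np.abs(qq.max(1)-15);e=np.median(e)+0.3*np.mean(np.minimum(e,6))
                if best is None or e<best[0]: best=(e,a,dx,dy)
    print('handle n',len(k),'rect',np.round(r[0],1),np.round(r[1],1),round(r[2],1),'fit',np.round(best,2),'ztop',np.percentile(k[:,2],97).round(1))
    if fn:
        c=get_calibration('scene');K=c['mtx'];R=Ro.from_euler('xyz',c['rotation']).as_matrix()
        q=K@(R.T@(np.array([x,y,z0+20])-c['position']));q=(q[:2]/q[2]).astype(int)
        save(fn,p[max(0,q[1]-40):q[1]+30,q[0]-35:q[0]+35],8)
    np.save('/tmp/hy.npy',k)
E
python3 -c "
from h import *
handle_yaw(580.3,192.5,'h1.png')"
```

```text
t24.48 pos [582.9 193.3 194.2] yaw 89.3 rp [179.5  -0.3] gap 65.8 F [ 0.3 -0.2 -0.4] T [-0.09  0.06 -0.  ] q6 8
handle n 183 rect [578.3 192.6] [35.3 32.2] 12.4 fit [ 1.13 16.   -1.    2.  ] ztop 151.0
```

View pics/h1.png

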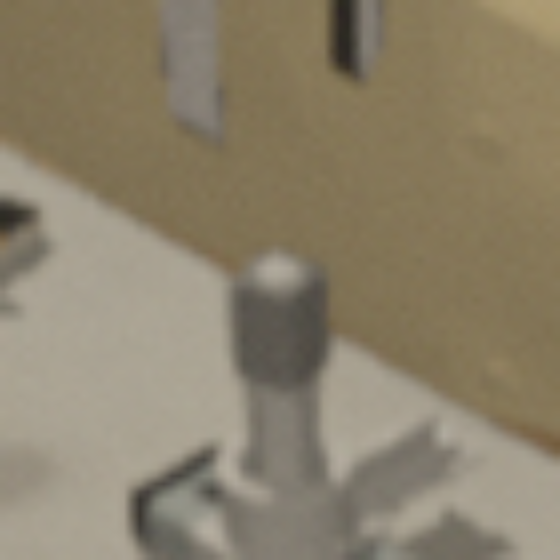

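The jaws slipped around the handle: the key stayed near 104° (mod 90) while the gripper went to 89°. So it is at a hard resistance and the jaw gap doesn't reveal slip. I'll regrip aligned, harder, and confirm the stop.

```bash
python3 -m crank '[[0,0,-0.3,0,0,0,0.7],[0,0,-0.5,0,0,0,0.7],[0,0,-0.5,0,0,0,0.7]]' >/dev/null; python3 g.py 580.5 192.7 108.5 104
```

```text
t24.90 pos [580.2 192.9 189.2] yaw 104.2 rp [179.9  -0.2] gap 66.0 F [-0.2  0.3 -0.1] T [-0.    0.04 -0.01] q6 -7
turn [ 0.003 -0.007  0.007] shift [-0.003  0.001  0.404]
```

```bash
python3 -m crank '[[0,0,0,0,0,0.2,0.7],[0,0,0,0,0,0.35,0.7],[0,0,0,0,0,0.404,0.7],[0,0,0,0,0,0.404,0],[0,0,0,0,0,0.404,0],[0,0,0,0,0,0.404,0],[0,0,0,0,0,0.404,0],[0,0,0,0,0,0.404,0]]' 60 >/dev/null; python3 g.py
```

```text
t25.90 pos [580.8 193.3 109.3] yaw 104.2 rp [179.8  -0.2] gap 29.4 F [-0.5 -0.3  2.3] T [-0.04  0.1  -0.05] q6 -7
```

```bash
python3 -m crank '[[0,0,0.1,0,0,0,0],[0,0,0.1,0,0,0,0]]' 60 >/dev/null; python3 g.py
```

```text
t26.15 pos [580.8 193.2 109.3] yaw 101.2 rp [179.9  -0.2] gap 29.5 F [-0.6 -0.1  0.4] T [-0.06  0.02  0.12] q6 -4
```

```bash
python3 -m crank '[[0,0,0.1,0,0,0,0],[0,0,0.1,0,0,0,0]]' 60 >/dev/null; python3 g.py
```

```text
t26.40 pos [580.7 193.2 109.3] yaw 98.4 rp [179.9  -0.2] gap 29.3 F [0.1 0.7 0.7] T [-0.09  0.07  0.4 ] q6 -1
```

```bash
python3 -m crank '[[0,0,0.1,0,0,0,0],[0,0,0.1,0,0,0,0]]' 60 >/dev/null; python3 g.py
```

```text
t26.65 pos [580.7 193.2 109.3] yaw 95.5 rp [179.9  -0.2] gap 29.4 F [0.8 0.6 0.8] T [-0.05  0.06  0.66] q6 2
```

Clear stop: torque ramps linearly from about 102°, the same place as before. Backing off to slack and lifting.

```bash
python3 -m crank '[[0,0,-0.26,0,0,0,0],[0,0,-0.26,0,0,0,0],[0,0,-0.26,0,0,-0.05,0],[0,0,-0.26,0,0,-0.1,0],[0,0,-0.26,0,0,-0.2,0],[0,0,-0.26,0,0,-0.28,0],[0,0,-0.26,0,0,-0.28,0]]' 40 >/dev/null; python3 g.py 588 57.5 165 144
python3 - <<'E'
from h import *
p,d=camera('scene'); save('s7.png',p[100:260,160:380],3.5)
E
```

```text
t27.52 pos [582.  193.2 168. ] yaw 103.3 rp [179.6  -0.1] gap 30.0 F [-0.8 -1.  -3.9] T [-0.11  0.06  0.03] q6 -6
turn [ 0.014  0.    -1.356] shift [-0.667 -0.127  0.013]
```

View pics/s7.png

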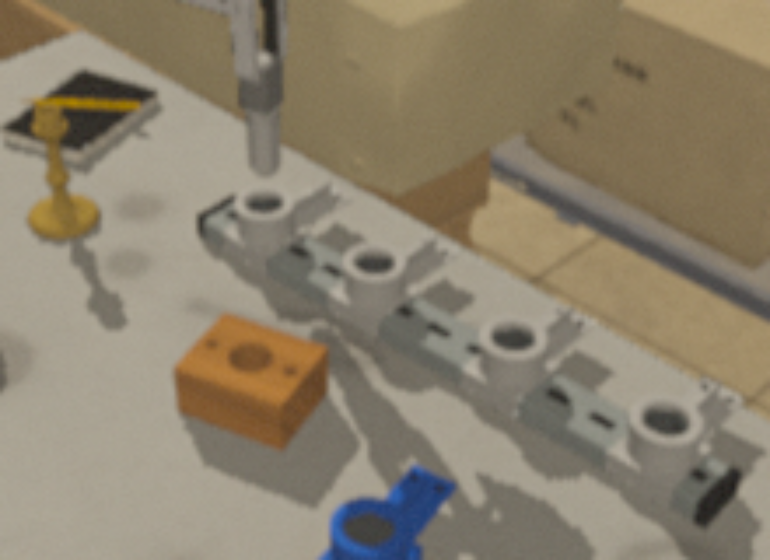

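Key is out and bracket A is still seated. On to bracket B.

```bash
python3 -m crank '[[0,0,-0.25,-0.2,-0.04,0,0],[0,0,-0.55,-0.42,-0.08,0,0],[0,0,-0.8,-0.6,-0.115,0,0],[0,0,-1,-0.667,-0.127,0,0],[0,0,-1,-0.667,-0.127,0,0],[0,0,-1,-0.667,-0.127,0,0]]' 50 >/dev/null; python3 g.py 588 57.5 125 133
```

```text
t28.32 pos [586.7  58.1 165.5] yaw 133.3 rp [179.7  -0.1] gap 29.7 F [-0.   1.  -3.1] T [ 0.01 -0.01  0.03] q6 -49
turn [ 0.009 -0.002  0.008] shift [-0.007  0.002  0.203]
```

```bash
python3 -m crank '[[0,0,0,-0.007,0.002,0.08,0],[0,0,0,-0.007,0.002,0.16,0],[0,0,0,-0.007,0.002,0.2,0],[0,0,0,-0.007,0.002,0.22,0],[0,0,0,-0.007,0.002,0.22,0]]' 50 >/dev/null; python3 g.py 588 57.5 109.3 133
```

```text
t28.95 pos [588.4  57.7 121.8] yaw 133.3 rp [179.7  -0. ] gap 29.2 F [ 1.5  0.  -3.7] T [ 0.21 -0.14  0.03] q6 -49
turn [ 0.01  -0.001  0.008] shift [ 0.001 -0.002  0.063]
```

Search by turning clockwise with a light press.

```bash
python3 -m crank '[[0,0,0.2,0,0,0.015,0],[0,0,0.4,0,0,0.02,0],[0,0,0.6,0,0,0.025,0],[0,0,0.8,0,0,0.025,0],[0,0,1,0,0,0.025,0],[0,0,1,0,0,0.025,0]]' 50 >/dev/null; python3 g.py 588 57.5 109.3 103
```

```text
t29.70 pos [588.5  57.6 117.1] yaw 103.3 rp [179.7  -0.2] gap 29.3 F [ 0.4 -0.2 -3.5] T [ 0.04 -0.04 -0.02] q6 -19
turn [ 0.009 -0.006  0.011] shift [-0.    -0.003  0.039]
```

```bash
python3 -m crank '[[0,0,0,0,-0.002,0.02,0],[0,0,0,0,-0.002,0.04,0],[0,0,0,0,-0.002,0.042,0],[0,0,0,0,-0.002,0.042,0]]' 50 >/dev/null; python3 g.py 588 57.5 109.3 103
```

```text
t30.20 pos [588.6  57.5 109.3] yaw 103.3 rp [179.7  -0.2] gap 29.3 F [-0.7  0.1  1.2] T [0.12 0.1  0.  ] q6 -19
turn [ 0.01  -0.005  0.011] shift [ 0.    -0.003  0.   ]
```

Seated at z 109.3. First quarter.

```bash
python3 -m crank '[[0,0,0.35,0,0,0,0],[0,0,0.7,0,0,0,0],[0,0,1,0,0,0,0],[0,0,1,0,0,0,0]]' 60 >/dev/null; python3 g.py
```

```text
t30.70 pos [588.4  57.5 109.3] yaw 73.5 rp [179.8  -0.3] gap 29.5 F [-0.5  0.8  1.4] T [0.02 0.26 0.01] q6 11
```

```bash
python3 -m crank '[[0,0,0.35,0,0,0,0],[0,0,0.7,0,0,0,0],[0,0,1,0,0,0,0],[0,0,1,0,0,0,0]]' 60 >/dev/null; python3 g.py
```

```text
t31.20 pos [588.2  57.6 109.3] yaw 43.7 rp [-180.    -0.3] gap 29.5 F [-0.5  1.1  0.9] T [0.15 0.35 0.05] q6 41
```

```bash
python3 -m crank '[[0,0,0.35,0,0,0,0],[0,0,0.7,0,0,0,0],[0,0,1,0,0,0,0],[0,0,1,0,0,0,0]]' 60 >/dev/null; python3 g.py
```

```text
t31.70 pos [588.2  57.6 109.4] yaw 14.0 rp [-179.8   -0.3] gap 29.5 F [-1.4  0.9  0.7] T [ 0.21  0.34 -0.01] q6 70
```

```bash
python3 -m crank '[[0,0,0,0,0,0,0.6],[0,0,0,0,0,0,0.6],[0,0,0,0,0,0,0.6],[0,0,-0.35,0,0,0,0.6],[0,0,-0.7,0,0,0,0.6],[0,0,-1,0,0,0,0.6]]' 60 >/dev/null; python3 g.py;python3 -m crank '[[0,0,-0.35,0,0,0,0.6],[0,0,-0.7,0,0,0,0.6],[0,0,-1,0,0,0,0.6]]'>/dev/null; python3 g.py; python3 -m crank '[[0,0,-0.35,0,0,0,0.6],[0,0,-0.7,0,0,0,0.6],[0,0,-1,0,0,0,0.6],[0,0,-1,0,0,0,0],[0,0,-1,0,0,0,0],[0,0,-1,0,0,0,0],[0,0,-1,0,0,0,0],[0,0,-1,0,0,0,0]]' 60 >/dev/null; python3 g.py
```

```text
t32.45 pos [588.2  57.6 109.3] yaw 44.3 rp [-180.    -0.3] gap 56.5 F [ 0.  -0.2 -0.9] T [-0.05  0.11  0.01] q6 40
t32.83 pos [588.3  57.5 109.3] yaw 74.7 rp [179.8  -0.3] gap 56.5 F [ 0.3  0.3 -0.9] T [-0.06  0.09 -0.01] q6 10
t33.83 pos [588.3  57.6 109.3] yaw 104.7 rp [179.7  -0.2] gap 29.1 F [-0.   0.3  0.1] T [-0.09 -0.   -0.  ] q6 -20
```

```bash
python3 -m crank '[[0,0,0.35,0,0,0,0],[0,0,0.7,0,0,0,0],[0,0,0.7,0,0,0,0]]' 60 >/dev/null; python3 g.py
```

```text
t34.20 pos [588.2  57.5 109.3] yaw 83.8 rp [179.8  -0.2] gap 29.4 F [-0.6 -0.9  0.3] T [-0.08  0.15  0.02] q6 1
```

```bash
python3 -m crank '[[0,0,0.3,0,0,0,0],[0,0,0.5,0,0,0,0],[0,0,0.5,0,0,0,0]]' 60 >/dev/null; python3 g.py
```

```text
t34.58 pos [588.2  57.5 109.4] yaw 69.0 rp [179.9  -0.3] gap 29.5 F [-0.8 -0.5  0.1] T [-0.05  0.15  0.01] q6 15
```

```bash
python3 -m crank '[[0,0,0.3,0,0,0,0],[0,0,0.5,0,0,0,0],[0,0,0.5,0,0,0,0]]' 60 >/dev/null; python3 g.py
```

```text
t34.95 pos [588.   57.6 109.3] yaw 54.2 rp [180.   -0.3] gap 29.7 F [-0.9 -0.   1.6] T [0.04 0.26 0.14] q6 30
```

T is starting to rise (0.14). Smaller steps now.

```bash
python3 -m crank '[[0,0,0.12,0,0,0,0],[0,0,0.12,0,0,0,0]]' 60 >/dev/null; python3 g.py
```

```text
t35.20 pos [588.   57.7 109.3] yaw 50.9 rp [-180.    -0.3] gap 29.5 F [-0.7 -0.2  0.9] T [-0.04  0.25  0.46] q6 34
```

```bash
python3 -m crank '[[0,0,0.12,0,0,0,0],[0,0,0.12,0,0,0,0]]' 60 >/dev/null; python3 g.py
```

```text
t35.45 pos [588.   57.7 109.3] yaw 47.5 rp [-180.    -0.3] gap 29.3 F [-1.1  0.7  0.8] T [0.02 0.26 0.7 ] q6 37
```

```bash
python3 -m crank '[[0,0,0.12,0,0,0,0],[0,0,0.12,0,0,0,0]]' 60 >/dev/null; python3 g.py
```

```text
t35.70 pos [588.   57.7 109.4] yaw 44.1 rp [-180.    -0.3] gap 29.4 F [-1.4 -0.1  0.8] T [-0.02  0.26  0.91] q6 40
```

Stop found on B: linear ramp to 0.91 from yaw ~54.5. Backing off to slack and lifting.

```bash
python3 -m crank '[[0,0,-0.36,0,0,0,0],[0,0,-0.36,0,0,0,0],[0,0,-0.36,0,0,0,0]]' 60 >/dev/null; python3 g.py; python3 -m crank '[[0,0,0,0,0,-0.05,0],[0,0,0,0,0,-0.1,0],[0,0,0,0,0,-0.2,0],[0,0,0,0,0,-0.28,0],[0,0,0,0,0,-0.28,0]]' 50 >/dev/null; python3 g.py 597.5 -94 165 133
python3 -c "
from h import *
handle_yaw(588,57.5,'h2.png',z0=163)"
```

```text
t36.08 pos [588.   57.7 109.3] yaw 54.8 rp [180.   -0.3] gap 29.4 F [-0.   0.3  0.7] T [-0.03  0.12  0.15] q6 30
t36.70 pos [589.3  57.4 168. ] yaw 54.8 rp [179.8  -0.4] gap 29.2 F [-0.4 -0.  -4.1] T [-0.05  0.05  0.02] q6 30
turn [ 0.016 -0.005 -2.607] shift [-0.595  0.47   0.013]
handle n 230 rect [585.6  56.3] [30.5 51.8] 53.1 fit [ 1.29 54.    0.    0.  ] ztop 211.0
```

View pics/h2.png

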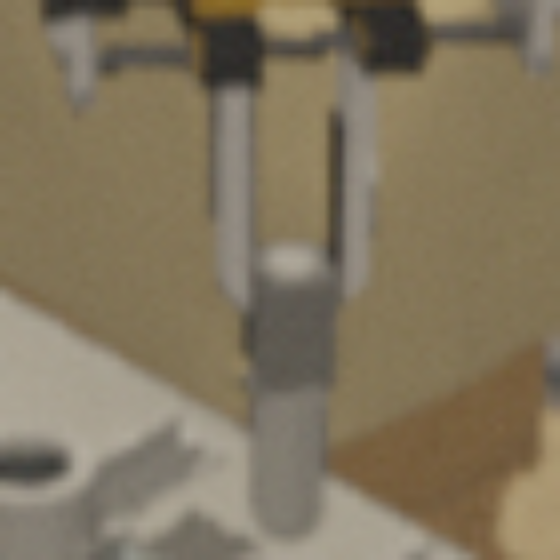

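B's key is out cleanly and C is next. The handle shows square in the jaws (yaw 54).

```bash
python3 -m crank '[[0,0,-0.3,-0.18,0.14,0,0],[0,0,-0.6,-0.36,0.28,0,0],[0,0,-0.8,-0.52,0.41,0,0],[0,0,-1,-0.595,0.47,0,0],[0,0,-1,-0.595,0.47,0,0]]' 50 >/dev/null; python3 -m crank '[[0,0,-0.35,0,0,0,0],[0,0,-0.7,0,0,0,0],[0,0,-1,0,0,0,0],[0,0,-1,0,0,0,0]]' 50 >/dev/null; python3 g.py 597.5 -94 122 115
```

```text
t37.88 pos [595.6 -93.5 164.6] yaw 114.5 rp [179.8  -0.2] gap 29.2 F [ 0.8 -0.5 -4. ] T [-0.02  0.02  0.04] q6 -44
turn [ 0.008 -0.006 -0.018] shift [-0.007  0.007  0.213]
```

```bash
python3 -m crank '[[0,0,0,-0.007,0.008,0.08,0],[0,0,0,-0.007,0.008,0.16,0],[0,0,0,-0.007,0.008,0.2,0],[0,0,0,-0.007,0.008,0.215,0],[0,0,0,-0.007,0.008,0.215,0]]' 50 >/dev/null; python3 g.py 597.5 -94 109.3 133
```

```text
t38.50 pos [597.7 -94.  121.7] yaw 114.4 rp [179.8  -0.2] gap 29.5 F [-0.8  0.6 -4.1] T [-0.05  0.12 -0.03] q6 -44
turn [ 0.009 -0.006 -0.619] shift [ 0.    -0.001  0.062]
```

```bash
python3 -m crank '[[0,0,0.2,0,0,0.015,0],[0,0,0.4,0,0,0.02,0],[0,0,0.6,0,0,0.025,0],[0,0,0.8,0,0,0.025,0],[0,0,1,0,0,0.025,0],[0,0,1,0,0,0.025,0]]' 50 >/dev/null; python3 g.py 597.5 -94 109.3 85
```

```text
t39.25 pos [597.4 -93.9 116.8] yaw 84.5 rp [179.9  -0.3] gap 29.6 F [-1.  -0.3 -2.6] T [-0.08  0.43  0.06] q6 -14
turn [ 0.002 -0.01  -0.016] shift [-0.     0.     0.038]
```

```bash
python3 -m crank '[[0,0,0,0,0,0.02,0],[0,0,0,0,0,0.037,0],[0,0,0,0,0,0.037,0]]' 50 >/dev/null; python3 g.py 597.5 -94 109.3 85
```

```text
t39.62 pos [597.4 -94.  109.4] yaw 84.5 rp [180.   -0.3] gap 29.7 F [-0.7  0.3 -2.2] T [-0.05  0.48  0.05] q6 -14
turn [ 0.001 -0.009 -0.016] shift [-0.     0.001  0.   ]
```

Seated. First quarter on C.

```bash
python3 -m crank '[[0,0,0.35,0,0,0,0],[0,0,0.7,0,0,0,0],[0,0,1,0,0,0,0],[0,0,1,0,0,0,0]]' 60 >/dev/null; python3 g.py
```

```text
t40.12 pos [597.3 -93.8 109.4] yaw 54.7 rp [-179.9   -0.3] gap 29.2 F [-2.   1.1 -1.9] T [0.09 0.6  0.01] q6 15
```

```bash
python3 -m crank '[[0,0,0.35,0,0,0,0],[0,0,0.7,0,0,0,0],[0,0,1,0,0,0,0],[0,0,1,0,0,0,0]]' 60 >/dev/null; python3 g.py
```

```text
t40.62 pos [597.3 -93.6 109.4] yaw 24.9 rp [-179.7   -0.2] gap 29.5 F [-1.3  0.8 -2.3] T [0.21 0.63 0.07] q6 45
```

```bash
python3 -m crank '[[0,0,0.35,0,0,0,0],[0,0,0.7,0,0,0,0],[0,0,1,0,0,0,0],[0,0,1,0,0,0,0]]' 60 >/dev/null; python3 g.py
```

```text
t41.12 pos [597.4 -93.6 109.4] yaw -4.8 rp [-179.7   -0. ] gap 29.2 F [-1.1  0.6 -0.6] T [0.18 0.57 0.01] q6 75
```

```bash
python3 -m crank '[[0,0,0,0,0,0,0.6],[0,0,0,0,0,0,0.6],[0,0,0,0,0,0,0.6],[0,0,-0.35,0,0,0,0.6],[0,0,-0.7,0,0,0,0.6],[0,0,-1,0,0,0,0.6]]' 60 >/dev/null; python3 g.py;python3 -m crank '[[0,0,-0.35,0,0,0,0.6],[0,0,-0.7,0,0,0,0.6],[0,0,-1,0,0,0,0.6]]'>/dev/null; python3 g.py; python3 -m crank '[[0,0,-0.35,0,0,0,0.6],[0,0,-0.7,0,0,0,0.6],[0,0,-0.95,0,0,0,0.6],[0,0,-0.95,0,0,0,0],[0,0,-0.95,0,0,0,0],[0,0,-0.95,0,0,0,0],[0,0,-0.95,0,0,0,0],[0,0,-0.95,0,0,0,0]]' 60 >/dev/null; python3 g.py
```

```text
t41.88 pos [597.6 -93.7 109.7] yaw 25.5 rp [-179.8   -0.2] gap 56.6 F [-0.6  0.5  0.9] T [-0.04  0.14  0.06] q6 45
t42.25 pos [597.9 -93.8 109.9] yaw 55.9 rp [-180.    -0.3] gap 56.4 F [ 0.2 -0.5 -0.6] T [-0.1   0.08  0.03] q6 14
t43.25 pos [597.9 -93.9 109.9] yaw 84.4 rp [179.9  -0.3] gap 29.4 F [-0.1 -0.1  1. ] T [-0.15  0.14 -0.  ] q6 -14
```

Second quarter on C.

```bash
python3 -m crank '[[0,0,0.35,0,0,0,0],[0,0,0.7,0,0,0,0],[0,0,0.7,0,0,0,0]]' 60 >/dev/null; python3 g.py
```

```text
t43.62 pos [597.8 -93.9 109.9] yaw 63.5 rp [-180.    -0.3] gap 29.2 F [-0.1 -0.2 -1. ] T [-0.14  0.26  0.06] q6 7
```

```bash
python3 -m crank '[[0,0,0.3,0,0,0,0],[0,0,0.5,0,0,0,0],[0,0,0.5,0,0,0,0]]' 60 >/dev/null; python3 g.py
```

```text
t44.00 pos [597.7 -94.  109.9] yaw 48.7 rp [-179.9   -0.3] gap 29.8 F [-0.1  0.2  0.7] T [-0.13  0.26 -0.04] q6 21
```

```bash
python3 -m crank '[[0,0,0.3,0,0,0,0],[0,0,0.5,0,0,0,0],[0,0,0.5,0,0,0,0]]' 60 >/dev/null; python3 g.py
```

```text
t44.38 pos [597.6 -94.  109.9] yaw 33.9 rp [-179.8   -0.2] gap 29.1 F [-0.8 -0.4  1.1] T [-0.12  0.37  0.02] q6 36
```

```bash
python3 -m crank '[[0,0,0.3,0,0,0,0],[0,0,0.5,0,0,0,0],[0,0,0.5,0,0,0,0]]' 60 >/dev/null; python3 g.py
```

```text
t44.75 pos [597.5 -94.1 110. ] yaw 19.2 rp [-179.8   -0.2] gap 29.1 F [-0.8 -0.   0.9] T [-0.17  0.4  -0.04] q6 51
```

```bash
python3 -m crank '[[0,0,0.2,0,0,0,0],[0,0,0.4,0,0,0,0],[0,0,0.4,0,0,0,0]]' 60 >/dev/null; python3 g.py
```

```text
t45.12 pos [597.5 -94.1 110. ] yaw 7.4 rp [-179.7   -0.1] gap 29.1 F [-1.2 -0.8  1.1] T [-0.1   0.51  0.04] q6 63
```

```bash
python3 -m crank '[[0,0,0.2,0,0,0,0],[0,0,0.4,0,0,0,0],[0,0,0.4,0,0,0,0]]' 60 >/dev/null; python3 g.py
```

```text
t45.50 pos [597.4 -94.1 110. ] yaw -4.4 rp [-179.7   -0. ] gap 29.3 F [-1.5 -1.   0.9] T [-0.1   0.53  0.  ] q6 74
```

```bash
python3 -m crank '[[0,0,0,0,0,0,0.6],[0,0,0,0,0,0,0.6],[0,0,0,0,0,0,0.6],[0,0,-0.35,0,0,0,0.6],[0,0,-0.7,0,0,0,0.6],[0,0,-1,0,0,0,0.6]]' 60 >/dev/null; python3 g.py;python3 -m crank '[[0,0,-0.35,0,0,0,0.6],[0,0,-0.7,0,0,0,0.6],[0,0,-1,0,0,0,0.6]]'>/dev/null; python3 g.py; python3 -m crank '[[0,0,-0.35,0,0,0,0.6],[0,0,-0.7,0,0,0,0.6],[0,0,-0.98,0,0,0,0.6],[0,0,-0.98,0,0,0,0],[0,0,-0.98,0,0,0,0],[0,0,-0.98,0,0,0,0],[0,0,-0.98,0,0,0,0],[0,0,-0.98,0,0,0,0]]' 60 >/dev/null; python3 g.py
```

```text
t46.25 pos [597.5 -94.1 110. ] yaw 26.0 rp [-179.8   -0.2] gap 56.4 F [-0.2 -0.9 -0.3] T [-0.03  0.16  0.02] q6 44
t46.62 pos [597.5 -94.  109.9] yaw 56.3 rp [-179.9   -0.3] gap 56.5 F [-0.5  0.1  0. ] T [-0.07  0.13 -0.02] q6 14
t47.62 pos [597.5 -94.  109.9] yaw 85.7 rp [179.9  -0.3] gap 30.0 F [-0.7 -0.3 -0.3] T [-0.04  0.11  0.01] q6 -16
```

```bash
python3 -m crank '[[0,0,0.2,0,0,0,0],[0,0,0.4,0,0,0,0],[0,0,0.4,0,0,0,0]]' 60 >/dev/null; python3 g.py
```

```text
t48.00 pos [597.4 -93.9 110. ] yaw 73.8 rp [-180.    -0.3] gap 28.9 F [-1.   0.9  0.8] T [0.03 0.16 0.46] q6 -4
```

```bash
python3 -m crank '[[0,0,0.2,0,0,0,0],[0,0,0.4,0,0,0,0],[0,0,0.4,0,0,0,0]]' 60 >/dev/null; python3 g.py
```

```text
t48.38 pos [597.3 -93.8 109.9] yaw 62.0 rp [-179.9   -0.2] gap 29.5 F [-0.7 -0.3 -0.5] T [-0.08  0.22  0.76] q6 8
```

```bash
python3 -m crank '[[0,0,0.2,0,0,0,0],[0,0,0.4,0,0,0,0],[0,0,0.4,0,0,0,0]]' 60 >/dev/null; python3 g.py
```

```text
t48.75 pos [597.3 -93.8 109.9] yaw 50.1 rp [-179.8   -0.2] gap 29.4 F [-1.6  0.1  0.3] T [-0.02  0.29 -0.1 ] q6 20
```

C hit its stop at yaw ~78, then I overdrove it. The torque vanished after ~28°, which is the hexagon riding over one facet in the socket. That also explains A: its second stop came exactly one 60° facet later. I'll go on forward to the next facet (yaw ~18) rather than back, so the bolt isn't loosened.

```bash
python3 -m crank '[[0,0,0.3,0,0,0,0],[0,0,0.6,0,0,0,0],[0,0,0.85,0,0,0,0],[0,0,0.85,0,0,0,0]]' 50 >/dev/null; python3 g.py
```

```text
t49.25 pos [597.2 -93.8 110. ] yaw 24.8 rp [-179.7   -0.2] gap 29.8 F [-0.6 -0.2  0.6] T [ 0.05  0.31 -0.  ] q6 45
```

```bash
python3 -m crank '[[0,0,0.15,0,0,0,0],[0,0,0.15,0,0,0,0]]' 50 >/dev/null; python3 g.py
```

```text
t49.50 pos [597.2 -93.7 110. ] yaw 20.5 rp [-179.7   -0.1] gap 29.3 F [-1.2  0.   0.2] T [0.07 0.32 0.04] q6 50
```

```bash
python3 -m crank '[[0,0,0.15,0,0,0,0],[0,0,0.15,0,0,0,0]]' 50 >/dev/null; python3 g.py
```

```text
t49.75 pos [597.2 -93.7 110. ] yaw 16.2 rp [-179.7   -0.1] gap 29.6 F [-1.7 -0.5  0.3] T [0.07 0.35 0.42] q6 54
```

The stop reappears at ~19.5°, as predicted. Pressing slightly more to be sure, then backing off and lifting.

```bash
python3 -m crank '[[0,0,0.1,0,0,0,0],[0,0,0.1,0,0,0,0]]' 50 >/dev/null; python3 g.py;  python3 -m crank '[[0,0,-0.27,0,0,0,0],[0,0,-0.27,0,0,0,0],[0,0,-0.27,0,0,-0.03,0],[0,0,-0.27,0,0,-0.1,0],[0,0,-0.27,0,0,-0.2,0],[0,0,-0.27,0,0,-0.28,0],[0,0,-0.27,0,0,-0.28,0]]' 50 >/dev/null; python3 g.py 605.2 -239 165 133
python3 - <<'E'
from h import *
p,d=camera('scene'); save('s8.png',p[100:260,180:400],3.5)
E
```

```text
t50.00 pos [597.1 -93.7 110. ] yaw 13.5 rp [-179.7   -0.1] gap 29.8 F [-2.  -0.2 -0.5] T [0.11 0.31 0.57] q6 57
t50.88 pos [598.5 -94.5 168.7] yaw 21.6 rp [-179.9   -0.3] gap 29.7 F [ 0.2 -0.6 -3.6] T [-0.06  0.17 -0.01] q6 49
turn [ 0.008 -0.01  -3.715] shift [-0.235  0.684  0.016]
```

View pics/s8.png

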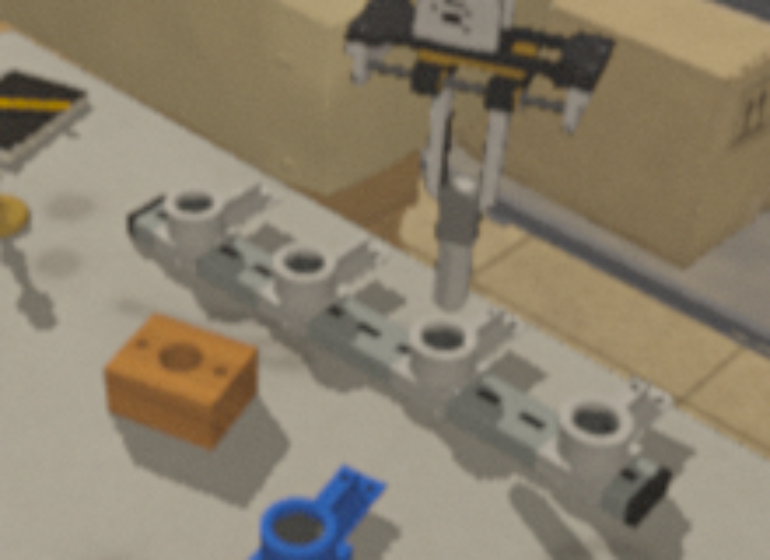

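All brackets are seated. On to D.

```bash
python3 -m crank '[[0,0,-0.3,-0.07,0.2,0,0],[0,0,-0.6,-0.14,0.41,0,0],[0,0,-0.8,-0.21,0.61,0,0],[0,0,-1,-0.235,0.684,0,0],[0,0,-1,-0.235,0.684,0,0]]' 50 >/dev/null; python3 -m crank '[[0,0,-0.35,0,0,0,0],[0,0,-0.7,0,0,0,0],[0,0,-1,0,0,0,0]]' 50 >/dev/null;python3 -m crank '[[0,0,-0.35,0,0,0,0],[0,0,-0.7,0,0,0,0],[0,0,-0.7,0,0,0,0]]' 50 >/dev/null; python3 g.py 605.2 -239 122 105
```

```text
t52.30 pos [ 603.  -236.4  164. ] yaw 102.5 rp [180.   -0.5] gap 29.3 F [ 0.2  1.  -3.6] T [-0.09  0.01  0.01] q6 -44
turn [ 0.    -0.015 -0.084] shift [-0.017  0.008  0.21 ]
```

```bash
python3 -m crank '[[0,0,0,-0.016,0.009,0.05,0],[0,0,0,-0.016,0.009,0.14,0],[0,0,0,-0.016,0.009,0.2,0],[0,0,0,-0.016,0.009,0.21,0],[0,0,0,-0.016,0.009,0.21,0]]' 50 >/dev/null; python3 g.py 605.2 -239 110 103
```

```text
t52.92 pos [ 605.6 -238.9  122.1] yaw 102.5 rp [180.   -0.4] gap 29.5 F [ 0.6 -0.4 -2.6] T [-0.18 -0.39  0.04] q6 -44
turn [ 0.001 -0.015 -0.017] shift [-0.001 -0.002  0.061]
```

```bash
python3 -m crank '[[0,0,0.2,0,0,0.015,0],[0,0,0.4,0,0,0.02,0],[0,0,0.6,0,0,0.025,0],[0,0,0.8,0,0,0.025,0],[0,0,1,0,0,0.025,0],[0,0,1,0,0,0.025,0]]' 50 >/dev/null; python3 g.py 605.2 -239 110 73
```

```text
t53.67 pos [ 605.8 -239.1  117.6] yaw 72.5 rp [-179.9   -0.4] gap 29.5 F [ 0.8 -0.9 -1.5] T [-0.25 -0.27 -0.01] q6 -14
turn [-0.005 -0.013 -0.016] shift [-0.001 -0.003  0.038]
```

```bash
python3 -m crank '[[0,0,0,0,-0.003,0.02,0],[0,0,0,0,-0.003,0.037,0],[0,0,0,0,-0.003,0.037,0]]' 50 >/dev/null; python3 g.py 605.2 -239 110 73
```

```text
t54.05 pos [ 605.5 -239.1  110. ] yaw 72.5 rp [-179.9   -0.4] gap 29.6 F [ 2.2 -1.3 -3.1] T [-0.45 -0.71 -0.02] q6 -14
turn [-0.003 -0.012 -0.015] shift [-0.    -0.001  0.   ]
```

```bash
python3 -m crank '[[0,0,0.35,0,0,0,0],[0,0,0.7,0,0,0,0],[0,0,1,0,0,0,0],[0,0,1,0,0,0,0]]' 60 >/dev/null; python3 g.py
```

```text
t54.55 pos [ 605.3 -239.1  110. ] yaw 42.7 rp [-179.7   -0.2] gap 29.5 F [ 1.6 -0.6 -0.5] T [-0.33 -0.17  0.07] q6 16
```

```bash
python3 -m crank '[[0,0,0.35,0,0,0,0],[0,0,0.7,0,0,0,0],[0,0,1,0,0,0,0],[0,0,1,0,0,0,0]]' 60 >/dev/null; python3 g.py
```

```text
t55.05 pos [ 605. -239.  110.] yaw 12.9 rp [-179.6   -0. ] gap 29.2 F [ 0.7 -0.3  0.4] T [-0.11  0.08 -0.02] q6 45
```

```bash
python3 -m crank '[[0,0,0.35,0,0,0,0],[0,0,0.7,0,0,0,0],[0,0,1,0,0,0,0],[0,0,1,0,0,0,0]]' 60 >/dev/null; python3 g.py
```

```text
t55.55 pos [ 604.8 -238.6  110. ] yaw -16.8 rp [-179.6    0.2] gap 29.5 F [ 1.2  1.4 -0.7] T [ 0.19  0.05 -0.02] q6 75
```

```bash
python3 -m crank '[[0,0,0,0,0,0,0.6],[0,0,0,0,0,0,0.6],[0,0,0,0,0,0,0.6],[0,0,-0.35,0,0,0,0.6],[0,0,-0.7,0,0,0,0.6],[0,0,-1,0,0,0,0.6]]' 60 >/dev/null; python3 g.py;python3 -m crank '[[0,0,-0.35,0,0,0,0.6],[0,0,-0.7,0,0,0,0.6],[0,0,-1,0,0,0,0.6]]'>/dev/null; python3 g.py; python3 -m crank '[[0,0,-0.35,0,0,0,0.6],[0,0,-0.7,0,0,0,0.6],[0,0,-0.95,0,0,0,0.6],[0,0,-0.95,0,0,0,0],[0,0,-0.95,0,0,0,0],[0,0,-0.95,0,0,0,0],[0,0,-0.95,0,0,0,0],[0,0,-0.95,0,0,0,0]]' 60 >/dev/null; python3 g.py
```

```text
t56.30 pos [ 604.8 -238.7  110. ] yaw 13.6 rp [-179.6   -0. ] gap 56.3 F [ 0.   0.3 -0.9] T [-0.    0.12  0.01] q6 45
t56.67 pos [ 604.8 -238.7  110. ] yaw 43.9 rp [-179.6   -0.2] gap 56.3 F [ 0.8  0.6 -0.1] T [-0.03  0.15  0.07] q6 14
t57.67 pos [ 604.9 -238.8  110. ] yaw 72.4 rp [-179.8   -0.4] gap 29.5 F [ 0.5 -0.6 -0.4] T [-0.2  -0.11  0.01] q6 -14
```

I'll add a guard so later steps are skipped once the torque rises.

```bash
cat > ok.py <<'E'
import sys
from g import *
st(); sys.exit(read_state()['torque'][2]>0.2)
E
python3 -m crank '[[0,0,0.35,0,0,0,0],[0,0,0.7,0,0,0,0],[0,0,0.7,0,0,0,0]]' 60 >/dev/null; python3 ok.py && python3 -m crank '[[0,0,0.3,0,0,0,0],[0,0,0.5,0,0,0,0],[0,0,0.5,0,0,0,0]]' 60 >/dev/null; python3 ok.py && python3 -m crank '[[0,0,0.3,0,0,0,0],[0,0,0.5,0,0,0,0],[0,0,0.5,0,0,0,0]]' 60 >/dev/null; python3 ok.py && python3 -m crank '[[0,0,0.3,0,0,0,0],[0,0,0.5,0,0,0,0],[0,0,0.5,0,0,0,0]]' 60 >/dev/null; python3 ok.py && python3 -m crank '[[0,0,0.3,0,0,0,0],[0,0,0.5,0,0,0,0],[0,0,0.5,0,0,0,0]]' 60 >/dev/null; python3 ok.py && python3 -m crank '[[0,0,0.15,0,0,0,0],[0,0,0.3,0,0,0,0],[0,0,0.3,0,0,0,0]]' 60 >/dev/null; python3 ok.py
```

```text
t58.05 pos [ 604.8 -238.7  110. ] yaw 51.5 rp [-179.6   -0.3] gap 29.3 F [-0.6  0.5  0.4] T [ 0.06  0.08 -0.04] q6 7
t58.05 pos [ 604.8 -238.7  110. ] yaw 51.5 rp [-179.6   -0.3] gap 29.3 F [-0.6  0.5  0.4] T [ 0.06  0.08 -0.04] q6 7
t58.05 pos [ 604.8 -238.7  110. ] yaw 51.5 rp [-179.6   -0.3] gap 29.3 F [-0.6  0.5  0.4] T [ 0.06  0.08 -0.04] q6 7
t58.05 pos [ 604.8 -238.7  110. ] yaw 51.5 rp [-179.6   -0.3] gap 29.3 F [-0.6  0.5  0.4] T [ 0.06  0.08 -0.04] q6 7
t58.05 pos [ 604.8 -238.7  110. ] yaw 51.5 rp [-179.6   -0.3] gap 29.3 F [-0.6  0.5  0.4] T [ 0.06  0.08 -0.04] q6 7
t58.05 pos [ 604.8 -238.7  110. ] yaw 51.5 rp [-179.6   -0.3] gap 29.3 F [-0.6  0.5  0.4] T [ 0.06  0.08 -0.04] q6 7False
False
False
False
False
False
```

```bash
sed -i 's/sys.exit(\(.*\))$/sys.exit(int(\1))/' ok.py; tail -1 ok.py
python3 ok.py && python3 -m crank '[[0,0,0.3,0,0,0,0],[0,0,0.5,0,0,0,0],[0,0,0.5,0,0,0,0]]' 60 >/dev/null; python3 ok.py && python3 -m crank '[[0,0,0.3,0,0,0,0],[0,0,0.5,0,0,0,0],[0,0,0.5,0,0,0,0]]' 60 >/dev/null; python3 ok.py && python3 -m crank '[[0,0,0.3,0,0,0,0],[0,0,0.5,0,0,0,0],[0,0,0.5,0,0,0,0]]' 60 >/dev/null; python3 ok.py && python3 -m crank '[[0,0,0.3,0,0,0,0],[0,0,0.5,0,0,0,0],[0,0,0.5,0,0,0,0]]' 60 >/dev/null; python3 ok.py && python3 -m crank '[[0,0,0.15,0,0,0,0],[0,0,0.3,0,0,0,0],[0,0,0.3,0,0,0,0]]' 60 >/dev/null; python3 ok.py
```

```text
st(); sys.exit(int(read_state()['torque'][2]>0.2))
t58.05 pos [ 604.8 -238.7  110. ] yaw 51.5 rp [-179.6   -0.3] gap 29.3 F [-0.6  0.5  0.4] T [ 0.06  0.08 -0.04] q6 7
t58.42 pos [ 604.8 -238.5  110. ] yaw 36.7 rp [-179.6   -0.2] gap 29.5 F [ 0.   0.4 -0.1] T [0.11 0.11 0.04] q6 21
t58.80 pos [ 604.7 -238.3  110. ] yaw 22.0 rp [-179.5   -0.1] gap 29.3 F [-0.2  0.3  1.3] T [0.16 0.11 0.02] q6 36
t59.17 pos [ 604.8 -238.1  110. ] yaw 7.2 rp [-179.5    0.1] gap 29.6 F [ 0.4  1.  -0.6] T [0.25 0.1  0.04] q6 51
t59.55 pos [ 604.9 -237.9  110. ] yaw -7.6 rp [-179.5    0.2] gap 29.6 F [ 0.3  2.  -0.4] T [ 0.39 -0.02 -0.01] q6 66
t59.92 pos [ 605.  -237.8  110. ] yaw -16.3 rp [-179.5    0.2] gap 29.3 F [0.4 1.9 0.2] T [ 0.36 -0.07  0.02] q6 75
```

Cumulative ~178°, still free. Fresh grip, third quarter.

```bash
python3 -m crank '[[0,0,0,0,0,0,0.6],[0,0,0,0,0,0,0.6],[0,0,0,0,0,0,0.6],[0,0,-0.35,0,0,0,0.6],[0,0,-0.7,0,0,0,0.6],[0,0,-1,0,0,0,0.6]]' 60 >/dev/null; python3 g.py;python3 -m crank '[[0,0,-0.35,0,0,0,0.6],[0,0,-0.7,0,0,0,0.6],[0,0,-1,0,0,0,0.6]]'>/dev/null; python3 g.py; python3 -m crank '[[0,0,-0.35,0,0,0,0.6],[0,0,-0.7,0,0,0,0.6],[0,0,-0.97,0,0,0,0.6],[0,0,-0.97,0,0,0,0],[0,0,-0.97,0,0,0,0],[0,0,-0.97,0,0,0,0],[0,0,-0.97,0,0,0,0],[0,0,-0.97,0,0,0,0]]' 60 >/dev/null; python3 g.py
python3 ok.py && python3 -m crank '[[0,0,0.3,0,0,0,0],[0,0,0.4,0,0,0,0],[0,0,0.4,0,0,0,0]]' 60 >/dev/null; python3 ok.py && python3 -m crank '[[0,0,0.3,0,0,0,0],[0,0,0.4,0,0,0,0],[0,0,0.4,0,0,0,0]]' 60 >/dev/null; python3 ok.py && python3 -m crank '[[0,0,0.3,0,0,0,0],[0,0,0.4,0,0,0,0],[0,0,0.4,0,0,0,0]]' 60 >/dev/null; python3 ok.py && python3 -m crank '[[0,0,0.3,0,0,0,0],[0,0,0.4,0,0,0,0],[0,0,0.4,0,0,0,0]]' 60 >/dev/null; python3 ok.py && python3 -m crank '[[0,0,0.3,0,0,0,0],[0,0,0.4,0,0,0,0],[0,0,0.4,0,0,0,0]]' 60 >/dev/null; python3 ok.py && python3 -m crank '[[0,0,0.3,0,0,0,0],[0,0,0.4,0,0,0,0],[0,0,0.4,0,0,0,0]]' 60 >/dev/null; python3 ok.py
```

```text
t60.67 pos [ 605.  -237.9  110. ] yaw 14.0 rp [-179.5   -0. ] gap 56.6 F [-0.2 -0.1  0.3] T [0.02 0.1  0.04] q6 44
t61.05 pos [ 604.9 -238.1  110. ] yaw 44.3 rp [-179.6   -0.3] gap 56.2 F [-0.2  0.6  0.4] T [-0.1   0.18  0.03] q6 14
t62.05 pos [ 605.  -238.1  110. ] yaw 73.4 rp [-179.8   -0.5] gap 29.3 F [ 0.1 -0.  -0.2] T [-0.17 -0.13  0.03] q6 -15
t62.05 pos [ 605.  -238.1  110. ] yaw 73.4 rp [-179.8   -0.5] gap 29.3 F [ 0.1 -0.  -0.2] T [-0.17 -0.13  0.03] q6 -15
t62.42 pos [ 605.1 -238.1  110. ] yaw 61.4 rp [-179.7   -0.4] gap 29.4 F [ 1.5 -0.6 -1.1] T [-0.11 -0.05 -0.01] q6 -3
t62.80 pos [ 605.  -238.1  110. ] yaw 49.5 rp [-179.6   -0.3] gap 29.4 F [ 0.3  0.7 -0.8] T [-0.1  -0.04  0.03] q6 9
t63.17 pos [ 605.  -237.9  110. ] yaw 37.7 rp [-179.6   -0.2] gap 29.4 F [-0.2  0.5  0.7] T [0.02 0.11 0.66] q6 21
t63.17 pos [ 605.  -237.9  110. ] yaw 37.7 rp [-179.6   -0.2] gap 29.4 F [-0.2  0.5  0.7] T [0.02 0.11 0.66] q6 21
t63.17 pos [ 605.  -237.9  110. ] yaw 37.7 rp [-179.6   -0.2] gap 29.4 F [-0.2  0.5  0.7] T [0.02 0.11 0.66] q6 21
t63.17 pos [ 605.  -237.9  110. ] yaw 37.7 rp [-179.6   -0.2] gap 29.4 F [-0.2  0.5  0.7] T [0.02 0.11 0.66] q6 21
```

D's stop: 0.66 N·m, starting near yaw 44.5. The turn totals (B 139°, C 186°, D 207°, A 223°, plus start angles) fit four distinct stops. Backing off and lifting.

```bash
python3 -m crank '[[0,0,0.08,0,0,0,0],[0,0,0.08,0,0,0,0]]' 60 >/dev/null; python3 g.py; python3 -m crank '[[0,0,-0.32,0,0,0,0],[0,0,-0.32,0,0,0,0],[0,0,-0.32,0,0,-0.03,0],[0,0,-0.32,0,0,-0.1,0],[0,0,-0.32,0,0,-0.2,0],[0,0,-0.32,0,0,-0.32,0],[0,0,-0.32,0,0,-0.32,0]]' 50 >/dev/null; python3 g.py
python3 - <<'E'
from h import *
p,d=camera('scene'); save('s9.png',p[100:290,160:400],3.2)
E
```

```text
t63.42 pos [ 605.  -237.9  110. ] yaw 35.5 rp [-179.5   -0.2] gap 29.2 F [-0.6 -0.1 -0.7] T [-0.06 -0.03  0.93] q6 23
t64.30 pos [ 606.7 -239.3  177.8] yaw 45.1 rp [-179.9   -0.4] gap 29.6 F [-0.2 -0.3 -3.5] T [-0.    0.06 -0.02] q6 13
```

View pics/s9.png

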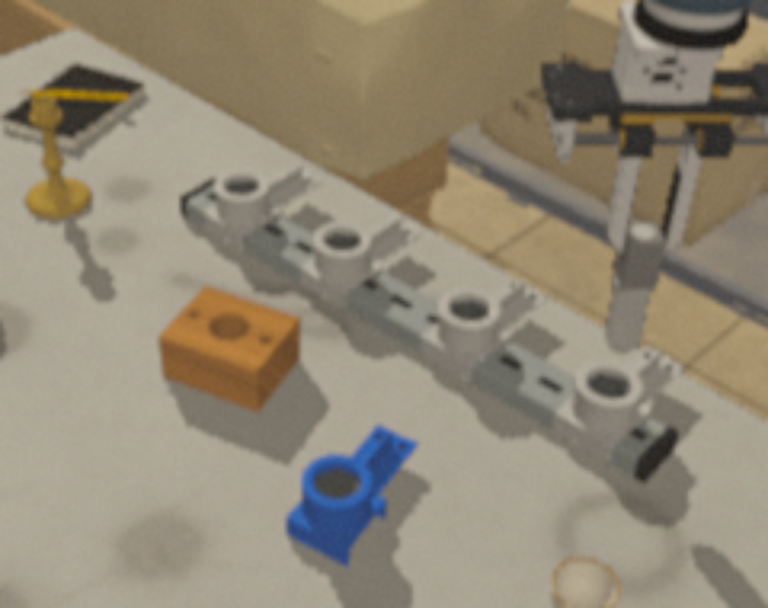

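All four brackets are seated, and the stand and bystanders are in view. Re-measuring the stand.

```bash
cat >> h.py <<'E'
def stand(cam,fn=None):
    p,d=camera(cam);d=d.astype(float);v,u=np.mgrid[0:384,0:512]
    P=unproj(cam,u.astype(float),v.astype(float),d)
    hsv=cv2.cvtColor(p,cv2.COLOR_RGB2HSV)
    m=(hsv[...,0]<20)&(hsv[...,1]>110)
    q=P[m];k=q[(q[:,2]>43)&(q[:,2]<57)&(q[:,0]>300)&(q[:,0]<560)&(abs(q[:,1]-46)<120)]
    print(cam,'stand',len(k),np.round(cv2.minAreaRect(k[:,:2].astype(np.float32))[0],1),cv2.minAreaRect(k[:,:2].astype(np.float32))[1:])
    if fn: save(fn,p[150:260,180:390],3.8)
E
python3 -c "
from h import *
stand('top','t10.png'); stand('scene')"; python3 g.py 433.7 46 178 45
```

```text
top stand 623 [433.7  46. ] ((79.5164794921875, 99.7286605834961), 18.42333221435547)
scene stand 650 [431.7  46.4] ((83.9874496459961, 104.24138641357422), 16.945602416992188)
t64.45 pos [ 604.5 -238.   173.2] yaw 45.1 rp [-179.5   -0.3] gap 29.7 F [-0.1 -0.3 -4.1] T [-0.08  0.17 -0.01] q6 13
turn [-0.017 -0.008  0.003] shift [ 0.402 -1.608 -0.008]
```

View pics/t10.png

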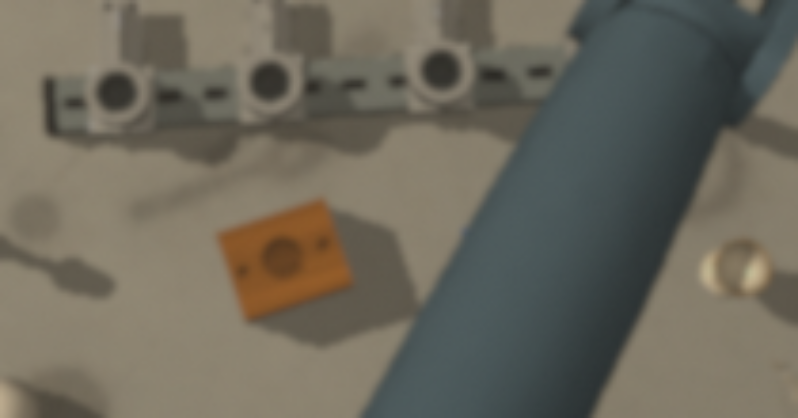

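The stand is still at (433.7, 46). Moving there in two calls.

```bash
python3 -m crank '[[0,0,0,0.05,-0.2,0,0],[0,0,0,0.1,-0.42,0,0],[0,0,0,0.15,-0.64,0,0],[0,0,0,0.2,-0.84,0,0],[0,0,0,0.22,-0.95,0,0],[0,0,0,0.22,-0.95,0,0]]' 50 >/dev/null; python3 g.py 433.7 46 160 45
```

```text
t65.20 pos [499.8 -71.4 174. ] yaw 45.2 rp [-179.4   -0.2] gap 29.5 F [ 0.8 -1.1 -4.5] T [-0.12  0.09 -0.03] q6 23
turn [-0.02  -0.007  0.006] shift [ 0.183 -0.647  0.078]
```

```bash
python3 -m crank '[[-0.02,0,0,0.05,-0.18,0,0],[-0.02,0,0,0.11,-0.38,0,0],[-0.02,0,0,0.16,-0.56,0.03,0],[-0.02,0,0,0.183,-0.647,0.07,0],[-0.02,0,0,0.183,-0.647,0.07,0],[-0.02,0,0,0.183,-0.647,0.07,0]]' 50 >/dev/null; python3 g.py 433.7 46 140 45;python3 -c "
from h import *
stand('scene','s11.png')"
```

```text
t65.95 pos [434.5  45.  161.7] yaw 45.1 rp [180.   -0.2] gap 29.8 F [ 0.3 -0.1 -3.7] T [-0.02  0.12  0.01] q6 36
turn [ 0.001 -0.007  0.004] shift [ 0.    -0.007  0.108]
scene stand 620 [431.1  46.7] ((84.35021209716797, 102.00941467285156), 18.588008880615234)
```

View pics/s11.png

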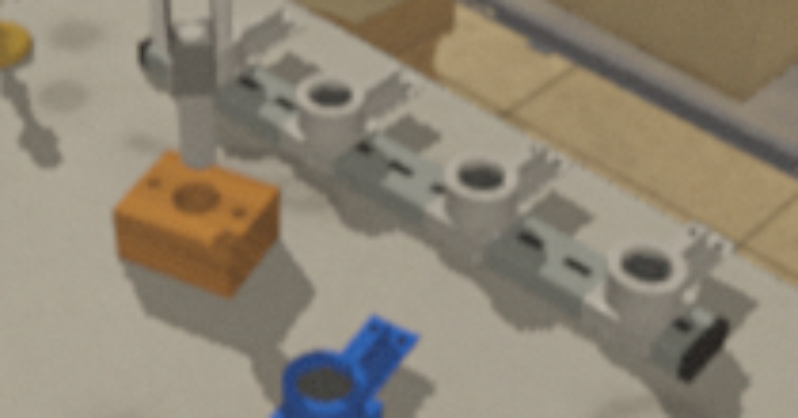

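The key hangs right above the hole and the stand hasn't moved. Lowering.

```bash
python3 -m crank '[[0,0,0,0,-0.006,0.06,0],[0,0,0,0,-0.006,0.12,0],[0,0,0,0,-0.006,0.18,0],[0,0,0,0,-0.006,0.2,0],[0,0,0,0,-0.006,0.22,0],[0,0,0,0,-0.006,0.22,0]]' 40 >/dev/null; python3 g.py 433.7 46 88 45
```

```text
t66.75 pos [433.9  45.9 117.7] yaw 45.1 rp [180.   -0.2] gap 30.1 F [-0.2 -0.4 -3.5] T [-0.01  0.09 -0.04] q6 36
turn [ 0.001 -0.007  0.003] shift [-0.001 -0.001  0.149]
```

Tip is 8 mm inside with no contact force. Going on down.

```bash
python3 -m crank '[[0,0,0,0,0,0.06,0],[0,0,0,0,0,0.12,0],[0,0,0,0,0,0.15,0],[0,0,0,0,0,0.155,0],[0,0,0,0,0,0.155,0]]' 40 >/dev/null; python3 g.py 433.7 46 86 45
```

```text
t67.38 pos [434.1  45.9  86.8] yaw 45.1 rp [180.   -0.2] gap 29.7 F [ 0.  -0.3 -3.6] T [-0.04  0.09 -0.01] q6 36
turn [ 0.001 -0.007  0.003] shift [-0.001 -0.002  0.004]
```

```bash
python3 -m crank '[[0,0,0,0,0,0.006,0],[0,0,0,0,0,0.009,0],[0,0,0,0,0,0.009,0]]' 40 >/dev/null; python3 g.py; python3 -m crank '[[0,0,0,0,0,0,0.6],[0,0,0,0,0,0,0.7],[0,0,0,0,0,0,0.7],[0,0,0,0,0,0,0.7]]' >/dev/null; python3 g.py;  python3 -m crank '[[0,0,0,0,0,-0.2,0.7],[0,0,0,0,0,-0.4,0.7],[0,0,0,0,0,-0.5,0.7],[0,0,0,0,0,-0.5,0.7]]' >/dev/null; python3 g.py 320 200 200 45
```

```text
t67.75 pos [434.8  45.9  85.9] yaw 45.1 rp [179.9  -0.3] gap 29.7 F [0.1 0.7 3.2] T [0.19 0.38 0.  ] q6 36
t68.25 pos [434.8  45.9  85.8] yaw 45.1 rp [179.9  -0.3] gap 64.9 F [-0.   0.7 -0.3] T [-0.05  0.11 -0.02] q6 36
t68.75 pos [435.5  45.5 187.4] yaw 45.1 rp [179.7  -0.4] gap 65.8 F [-0.4  0.7 -1.6] T [-0.05  0.12 -0.01] q6 36
turn [ 0.009 -0.013  0.003] shift [ 0.14  -0.954 -0.066]
```

```bash
python3 -m crank '[[0,0,0,0.08,-0.2,0,0.7],[0,0,0,0.18,-0.42,0,0.7],[0,0,0,0.26,-0.62,0,0.7],[0,0,0,0.35,-0.8,0,0.7],[0,0,0,0.35,-0.8,0,0.7]]' >/dev/null; python3 g.py
python3 - <<'E'
from h import *
p,d=camera('top');save('t12.png',p[120:260,150:400],3.1);d=d.astype(float)
v,u=np.mgrid[0:384,0:512];P=unproj('top',u.astype(float),v.astype(float),d)
q=P[190:245,220:290].reshape(-1,3);k=q[(q[:,2]>110)&(q[:,2]<135)]
print('handle',len(k),k.mean(0),cv2.minAreaRect(k[:,:2].astype(np.float32)))
for c in [(211,174),(251,171),(296,168),(339,165)]:
    s=np.s_[c[1]-22:c[1]+22,c[0]-18:c[0]+18]
    q=P[s].reshape(-1,3); z=q[:,2]; q=q[(z>52)&(z<72)]
    print('collar',len(q),np.median(q,0).round(1))
for t in('egg_cup','candlestick'):
    for r in cut_out(t,'top')[:1]: print(t,r['score'],P[r['region']].mean(0).round())
stand('top'); handle_yaw(433.7,46,'h12.png',z0=80); stand('scene')
E
```

```text
t69.38 pos [369.9 209.3 185.5] yaw 45.4 rp [179.8  -0.3] gap 66.2 F [-1.1 -1.  -0.4] T [-0.06  0.1   0.04] q6 59
handle 94 [434.74585279  43.96500893 125.24642313] ((435.352294921875, 43.59541320800781), (29.137245178222656, 30.783437728881836), 46.58756637573242)
collar 151 [580.7 192.5  60. ]
collar 140 [589.6  57.6  60. ]
collar 144 [597.5 -93.6  60.1]
collar 139 [ 606.3 -239.    60.3]
egg_cup 0.66 [ 422. -349.   37.]
candlestick 0.81 [473. 367.  44.]
top stand 575 [433.7  46.7] ((79.36612701416016, 98.80674743652344), 17.98739242553711)
handle n 198 rect [432.   43.3] [32.4 30. ] 48.1 fit [ 1.19 46.   -1.   -1.  ] ztop 127.1
scene stand 558 [431.4  46.4] ((84.33391571044922, 100.94541931152344), 18.043113708496094)
```

View pics/t12.png

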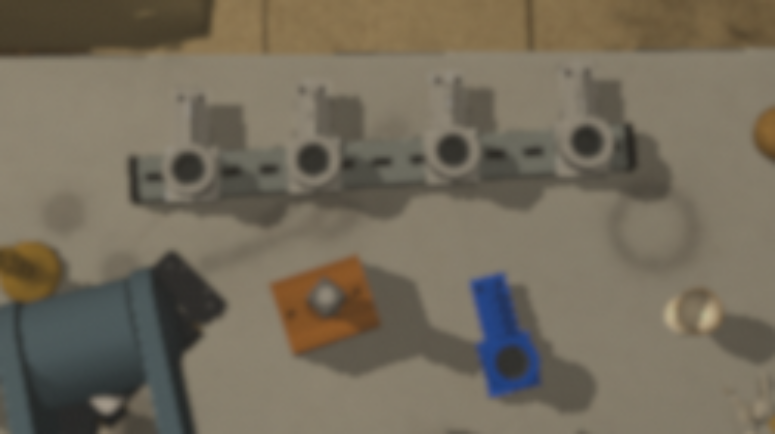

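View pics/h12.png

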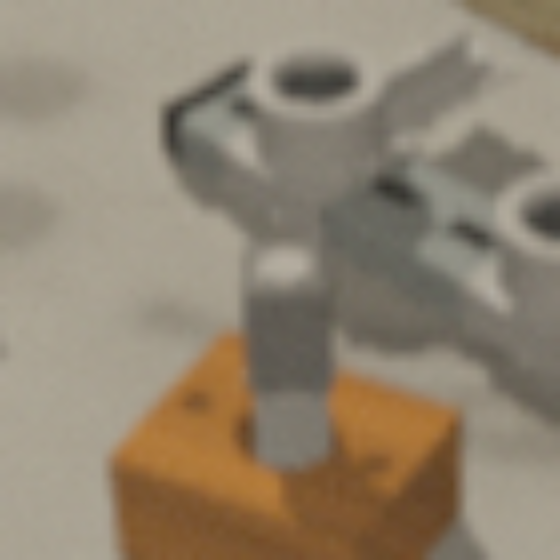

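The key's handle top is at 125 mm, the same as at the start, and it stands in the hole. All collars are at 60 mm, and the bystanders are unmoved. Handing in.

```bash
python3 -c "
from h import *
print(hand_in())"; python3 g.py
```

```text
the job is handed in; nothing more can be done
None
the job is handed in; nothing more can be done
```

I tightened the bolts of all four steel brackets to their stops, put the key back in the middle hole of its stand and handed the job in at about 69 s. No verdict was reported.

**Bolts:** I took a fresh grip after each quarter turn. On every bolt the torque climbed steadily to between 0.6 and 0.9 N·m where the bolt stopped. I then eased each one back only to slack before lifting the key.

**Last checks:**
- **Key:** it stands in the middle hole with its handle top at 125 mm, as at the start. The handle is about 3 mm off the hole's axis.
- **Brackets:** all four collars are still at about 60 mm height, within about 2 mm of where they started.
- **Egg cup and candlestick:** both are within about 2 mm of where they started.
- **Stand:** it had not been knocked aside.
- **Gripper:** clear of everything.

**What went wrong:** on brackets A and C (first and third along the upright, from the robot's left) I turned past the first sign of the stop. The torque then dropped to nothing, most likely because the key rode over one flat inside the socket. I kept turning clockwise, and the stop came back about 60° further on both. On A it held again after a fresh grip.

**What I couldn't check:** the jaw opening did not show when the key was slipping, so I couldn't rely on it. I could not read the bolt angles directly, so that the bolts are tight rests on the torque I felt and the degrees turned.

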